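# Plug in the sensor head and hold its board out over the hotplate

## Robot

A 7-joint arm with a two-finger parallel gripper is mounted at the origin on the work surface. World frame = base frame: x ahead of the robot, y to its left, z up, the work surface at z = 0. Lengths are in m, angles in rad, forces in N, time in s.
With the tool pointing down it reaches from about 0.35 to 0.9 m from the base axis. Payload 8.1 kg.
Tool frame: the origin (TCP) lies between the finger pads; the fingertips stand 14 mm ahead of it and the grasp point (between the pads) lies 5 mm behind it; z points along the fingers, x is the direction in which the jaws open and shut, and the axes are right-handed (so a half turn about z gives the same grasp; the last joint's range is limited). The gripper opens to 92 mm and grips with 3 to 60 N. Pads are 19 mm wide; open, the fingers measure 130 mm over their backs; the gripper's body (75 mm by 190 mm) begins 47 mm behind the grasp point.
Start: joints at [-1.342, 0.434, 0.025, 1.573, -0.012, 1.134, -0.075], TCP at [0.204, 0.591, 0.241] pointing down, gripper open.
Joint ranges: [-2.62, 2.62], [-0.44, 2.09], [-1.27, 1.32], [0.08, 2.57], [-1.32, 4.46], [0.12, 2], [-2.74, 2.74]. Speed limits (rad/s): [2.22, 2.22, 3.01, 3.01, 3.14, 3.14, 3.14].

## Interface

Orientations are given as a unit quaternion [x, y, z, w].
In Python, from bench import robot, optics, order gives the robot as it stands.
- The arm moves only by the shell command python3 -m jog 'ROWS' [OPENING] [FORCE]. ROWS is JSON, a list of rows, each an object with "offset": the shift along the tool's x, y, z as a fraction of full scale, a list of three; "twist": the turn about the tool's z as a fraction of full scale. In form: [{"offset": [dx, dy, dz], "twist": twist}, ...]. A call has 1 to 12 rows; each row is the pose to reach, as a shift and turn from the pose commanded when the call began, along the tool's axes at that moment; what a row does not reach only later rows make up. Full scale, the value 1, is 100 cm for a shift and 60 degrees for a turn. A row lasts 1/12 s, in which the tool goes at most 41.7 mm and 7.16 degrees, less where a joint would pass 70% of its speed; a pose out of reach is approached as far as the arm can. A call with a number of a shift or a turn outside -1 to 1 is refused whole. A call with a gripper value outside its range is refused whole. OPENING is the closure, from -1 (fully open) to 1 (shut), set as the call begins (- or left out, the last holds). The fingers move at their own pace and stop on an object; FORCE is the grip in N (left out, the last holds). Time passes only in rows, so rows that repeat a pose let the fingers close. It gives the time, the measured TCP pose, the force and the opening at its end, in the units of the state.
- robot.observe(): the state, without advancing time (a new reading comes with each control period).
- optics.capture(name): name is "scene" or "top" or "wrist"; returns the picture (400x640x3 uint8, red, green, blue); there is no depth.
- optics.calibration(name): a dict with "fx", "fy", "cx", "cy" (pixels), "k1" (the pictures are not rectified: a ray, as slopes to the right and down, at radius r is drawn at 1 + k1 r^2 times it, then the intrinsics apply), "world_to_cam" (4x4, takes a point from world to camera coordinates); the wrist camera has in their place "tool_from_camera" (4x4, takes a point from camera to tool coordinates, whose origin is the TCP and whose axes are the tool frame's). Camera axes: x right, y down, z forward; pixel columns grow to the right and rows downward; lengths in m; the calibration is good to about 2 mm. A picture is of the moment at which its call begins: read the wrist's pose just before it. calibration takes no time and is no camera call.
- order.close_job(): hands the job in, once; it reports no verdict.
The state is a dict: "time_s": time; "joints": joint angles; "joint_velocities": joint speeds; "joint_torque": joint torques, N m; "tcp_pos": TCP position; "eef_rot": TCP orientation; "force": force on the tool from outside, world axes, zero at the start; "torque": the same for the moment, N m; "grip_width": finger opening in m.
Only numpy, scipy, OpenCV 4.12 (cv2) and the standard library are available. Lean on these libraries where they do the work, as an engineer would, in place of code of your own. Each camera call takes 0.05 s, during which the arm holds its last target.

## Task

Plug the grey sensor head fully home into the socket of the white board, so that its shoulder rests on the board, and let go of it. Then take the board by its grip block and slide it straight out along the stand, flat on it, until its outer end is level with the pointer on the hotplate's rod; past its balance point it would tip, so finish while still holding the board level and clear of the hotplate, no longer touching the sensor head, and leave the other things on the bench where they are.

Things in the scene. Friction and masses are not known exactly. Their poses are not given: they have to be found in the camera images.
- riser: Fixed aluminium bench stand, a flat level top 260 mm (its x) by 140 mm (its y), top face 70 mm above the bench. Origin on the bench under its centre. Its +x axis is the way out, towards the hotplate (roughly the world's -y). Its place and turn vary.
- edge (a point): Middle of the stand's outer top edge (130 mm along the stand's +x from its centre, 70 mm up); axes as the stand.
- board: Loose white plastic board, 320 (x) x 100 (y) x 20 mm, 0.6 kg, flat on the stand, at first 30 to 60 mm out over its outer edge and a few degrees askew. Origin at the centre of its underside, +x along it to its outer end. Socket hole near the outer end, grip block near the inner end. With the plug in, it tips beyond about 140 to 160 mm of overhang unless its inner end is held.
- board_tip (a point): Middle of the board's outer end, upper edge: 160 mm along the board's +x from its centre, 20 mm above its underside.
- socket (a point): Mouth of the socket, at the board's top face, 45 mm from the outer end, on the centreline. Hole 37 mm (along board x) by 25 mm (along board y), through the full 20 mm. Axes as the board.
- grip_block (a point): Point in the grip block, a rigid part of the board: 26 mm (board x) by 30 mm (board y), rising 42 mm above the board's top face, on the centreline, its centre 30 mm from the inner end and 290 mm behind the outer end. The point is on its axis, 22 mm above the board's top face. Axes as the board.
- plug: Sensor head, 0.12 kg, at first standing on the bench on its foot. Grey head 50 (x) x 36 (y) x 45 mm on a black foot 34 (x) x 22 (y) x 17 mm, its lowest 6 mm tapering 3 mm a side. Origin at the centre of the foot's underside, z up (foot 0 to 17, head 17 to 62 mm). Fits the socket with its x along board x, either way round; seated, the head rests on the board, foot 3 mm above its underside.
- stirrer: Fixed slim hotplate beyond the stand's outer edge: housing 160 (x) x 210 (y) x 38 mm high, round plate 132 mm across, top 45 mm above the bench. Origin on the bench under its centre, on the stand's centreline; axes parallel to the stand's; distance varies. At x +45, y +92 mm stands a 10 mm rod, 150 mm tall, with a black clamp and a short pointer needle, the mark.
- mark (a point): Tip of the pointer needle (5 mm thick, level, pointing along the hotplate's -y), 45 mm along x and 68 mm along y from the hotplate's centre, 90 mm above the bench (height of the board's top), 18 mm beside the board's long side when it comes straight out on the stand's centreline. Axes as the hotplate, +x the way out. It asks for 175 to 205 mm of overhang.
- beaker: Bystander, loose: empty glass beaker, 64 mm across, 75 mm tall. Origin at the centre of its underside.
- bottle: Bystander, loose: closed amber glass bottle, 60 mm across, 120 mm tall. Origin at the centre of its underside.
- jar: Bystander, loose: closed white plastic jar, 60 mm across, 70 mm tall. Origin at the centre of its underside.
- spatula: Bystander, loose: spatula with wooden handle lying flat, 180 mm long, origin at the middle of its underside.
- corkring: Bystander, loose: cork flask ring, 90 mm across, 25 mm high. Origin at the centre of its underside.
- weight: Bystander, loose: brass balance weight, 36 mm across, 50 mm tall. Origin at the centre of its underside.
- vial: Bystander, loose: small closed glass vial, 28 mm across, 50 mm tall. Origin at the centre of its underside.
Not all that is in view belongs to the job. What is meant by the plug is not green or purple, and is the smaller of those in its own colour.

How it is judged:
By the outcome, as a careful person would: the job done as asked, in the order asked, and still so for the second after the job is handed in, while the arm keeps its last pose, push and grip.
It also fails if it takes over 64 s, if anything falls off the work surface, if the arm or the gripper's body presses on something with over 40 N, if the wrist force passes 120 N, or if a joint passes its speed limit or range.

## Working session

There is one attempt and no reset: what is moved stays moved. The work goes in short steps, Python scripts to look and compute and a shell command to move; the robot and the scene stay as the last step left them, time stands still between calls to the robot, and variables do not carry over. Pictures are saved under pics/ and viewed, and the job is handed in when it is done.

```bash
mkdir -p pics; ls
python3 - <<'E'
from bench import robot, optics, order
import cv2, json
s=robot.observe(); print(s)
for n in ["scene","top","wrist"]:
    print(n,optics.calibration(n))
    cv2.imwrite(f"pics/{n}0.png",optics.capture(n)[:,:,::-1])
E
```

```text
pics
{'time_s': 0.0, 'joints': array([-1.34163757,  0.43520582,  0.02495079,  1.5740966 , -0.01155869,
        1.13398103, -0.07510718]), 'joint_velocities': array([-0.00123246, -0.00013305, -0.00024566,  0.00039113,  0.00044883,
       -0.00037815, -0.00113502]), 'joint_torque': array([ 2.58098225e-04, -6.67875552e+01,  9.85073335e-01, -3.14458108e+01,
       -6.04942068e-02,  4.30193602e-02,  1.80724610e-04]), 'tcp_pos': array([0.2034614 , 0.59044394, 0.23995555]), 'eef_rot': array([ 8.14169148e-01,  5.80627248e-01, -5.77039760e-04,  5.14920072e-04]), 'force': array([-0.96409879,  0.23023692, -0.15685449]), 'torque': array([-0.01554046, -0.03525332,  0.00368111]), 'grip_width': 0.09162821023367301}
scene {'fx': 491.57128194302715, 'fy': 491.57128194302715, 'cx': 324.472111763609, 'cy': 201.0019911167991, 'k1': 0.051508180053083295, 'world_to_cam': array([[-0.56333728,  0.82622151, -0.00302089,  0.36355118],
       [ 0.53849109,  0.36437797, -0.75977368, -0.21315271],
       [-0.62664061, -0.42963556, -0.65018062,  1.75466569],
       [ 0.        ,  0.        ,  0.        ,  1.     
[... 206 characters left out ...]
 -0.07736455],
       [-0.99742784, -0.02280765, -0.06795229,  0.57065493],
       [ 0.0680304 , -0.00266561, -0.99767969,  1.01087968],
       [ 0.        ,  0.        ,  0.        ,  1.        ]])}
wrist {'fx': 280.04428204755806, 'fy': 280.04428204755806, 'cx': 318.12573608125615, 'cy': 198.42175654473175, 'k1': 0.005866702173926826, 'tool_from_camera': array([[ 9.99999970e-01,  2.32379148e-04, -7.32252718e-05,
        -1.11775003e-04],
       [-2.01007433e-04,  9.56709290e-01,  2.91045176e-01,
        -7.70892218e-02],
       [ 1.37688128e-04, -2.91045152e-01,  9.56709308e-01,
        -1.44775548e-01],
       [ 0.00000000e+00,  0.00000000e+00,  0.00000000e+00,
         1.00000000e+00]])}
```

View pics/scene0.png

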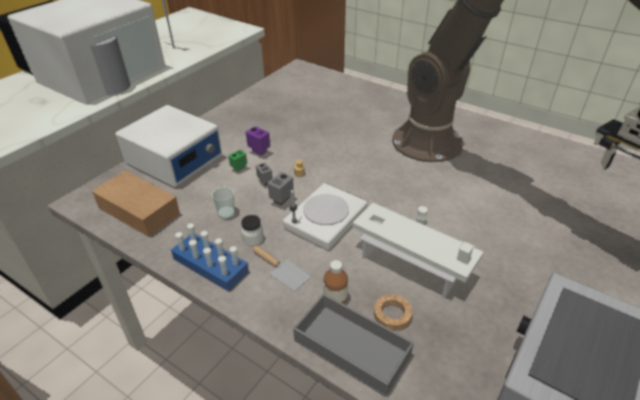

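View pics/top0.png

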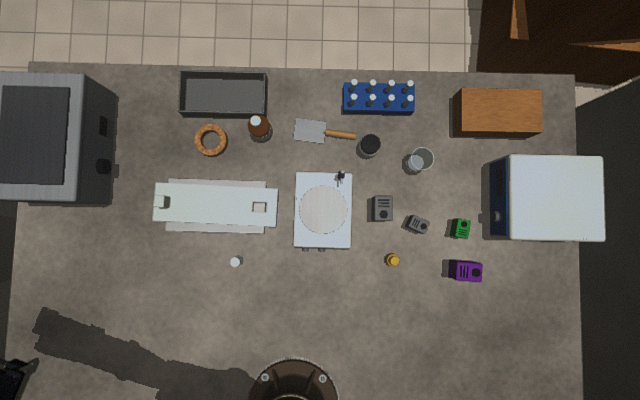

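View pics/wrist0.png

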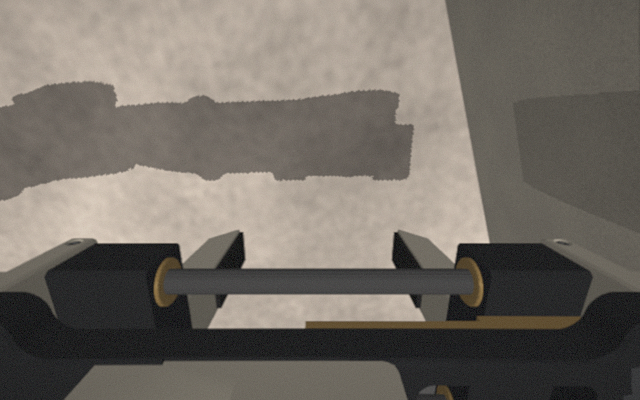

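Top view: the smaller grey head is at about (419,224) and the larger grey decoy at (383,208). The board runs (153..278, 205), with the hotplate at (323,210) and the mark near (340,180). I'll zoom in.

```bash
cat > h.py <<'E'
import numpy as np, cv2
from bench import robot, optics
from scipy.spatial.transform import Rotation as R
def cal(n):
    c=optics.calibration(n); K=np.array([[c['fx'],0,c['cx']],[0,c['fy'],c['cy']],[0,0,1]]); return c,K,np.array([c['k1'],0,0,0,0.])
def camT(n,s=None):
    c,_,_=cal(n)
    if n!='wrist': return np.linalg.inv(c['world_to_cam'])
    s=s or robot.observe(); T=np.eye(4);T[:3,:3]=R.from_quat(s['eef_rot']).as_matrix();T[:3,3]=s['tcp_pos']
    return T@c['tool_from_camera']
def ray(n,uv,T=None):
    c,K,d=cal(n); T=camT(n) if T is None else T
    p=cv2.undistortPoints(np.array(uv,float).reshape(-1,1,2),K,d)[:,0]
    v=np.c_[p,np.ones(len(p))]@T[:3,:3].T
    return T[:3,3],v
def onz(n,uv,z,T=None):
    o,v=ray(n,uv,T); return o+v*((z-o[2])/v[:,2])[:,None]
def proj(n,P,T=None):
    c,K,d=cal(n); T=np.linalg.inv(camT(n) if T is None else T)
    return cv2.projectPoints(np.array(P,float).reshape(-1,1,3),cv2.Rodrigues(T[:3,:3])[0],T[:3,3],K,d)[0][:,0]
def wpic(name):
    s=robot.observe(); im=optics.capture('wrist'); T=camT('wrist',s)
    cv2.imwrite(f'pics/{name}.png',im[:,:,::-1]); np.save(f'pics/{name}.npy',T); return im,T
def crop(im,x0,y0,x1,y1,k,name):
    cv2.imwrite(f'pics/{name}.png',cv2.resize(im[y0:y1,x0:x1],None,fx=k,fy=k,interpolation=cv2.INTER_CUBIC))
E
python3 - <<'E'
from h import *
im=cv2.imread('pics/top0.png'); crop(im,145,165,305,265,5,'t1'); crop(im,290,155,440,255,5,'t2')
im=cv2.imread('pics/scene0.png'); crop(im,240,140,490,290,3,'s1')
print(onz('top',[[419,224]],.06),onz('top',[[383,208]],.08))
E
```

```text
[[ 0.50464912 -0.32895377  0.06      ]] [[ 0.54467611 -0.22807209  0.08      ]]
```

View pics/t1.png

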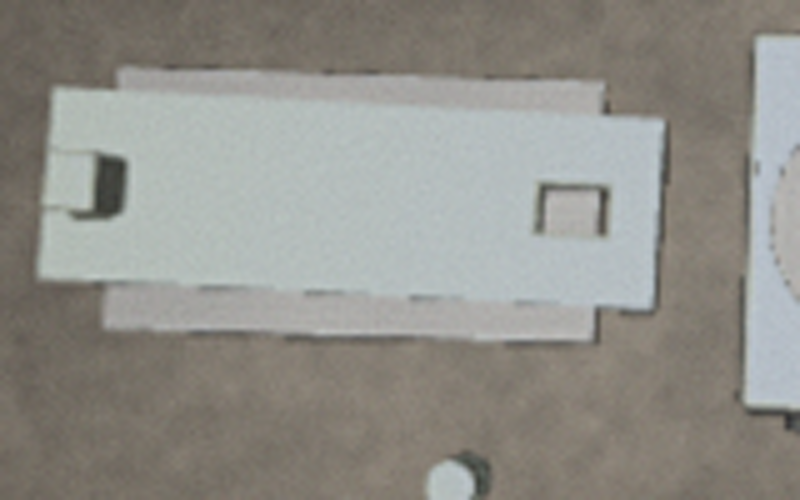

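View pics/t2.png

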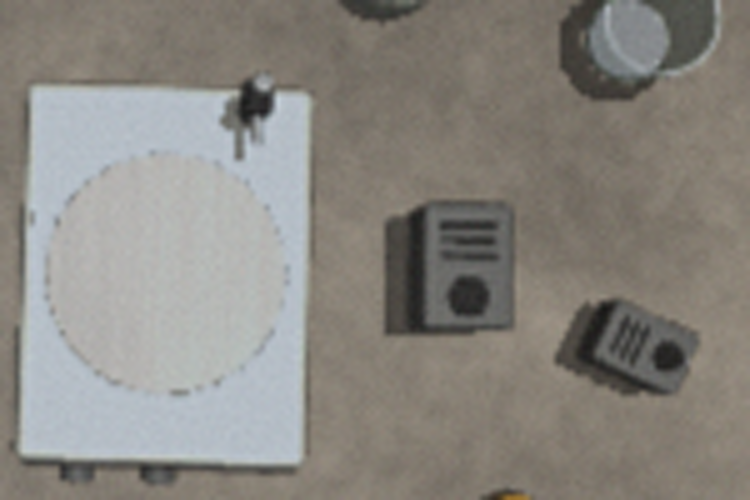

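View pics/s1.png

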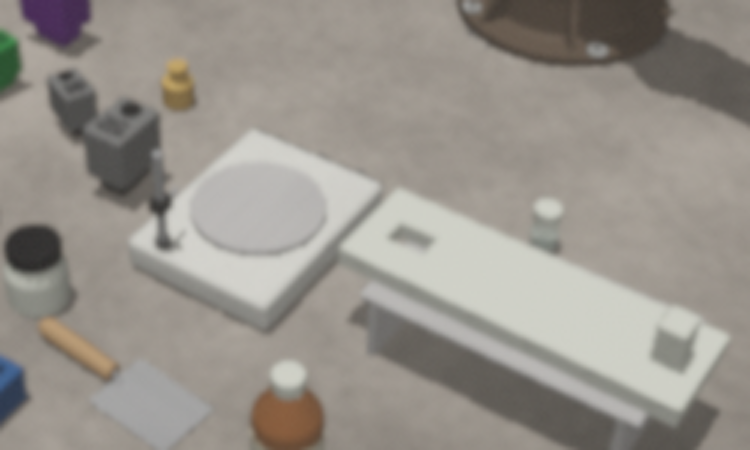

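Run:
```python
from h import *
np.set_printoptions(precision=4,suppress=True)
def c(p,x0,y0,k=5): return (np.array(p,float)+.5)/k-.5+[x0,y0]
print('cam',camT('top')[:3,3],camT('scene')[:3,3])
def quad(n,p,z):
    P=onz('top',c(p,*((145,165) if n==1 else (290,155))),z); 
    e=[P[(i+1)%4]-P[i] for i in range(4)]
    print(P[:,:2].tolist(),P[:,:2].mean(0),'len',[round(np.linalg.norm(a),4) for a in e],'ang',[round(np.degrees(np.arctan2(a[1],a[0])),1) for a in e]); return P
quad(1,[(52,88),(665,120),(655,306),(38,278)],.09)
quad(1,[(538,185),(607,187),(605,237),(536,234)],.09)
quad(1,[(118,68),(603,82),(595,341),(104,327)],.07)
quad(2,[(32,86),(310,92),(302,463),(20,458)],.038)
quad(2,[(618,300),(698,333),(682,392),(597,358)],.062)
print('block',onz('top',c([(72,180)],145,165),.132),'tip',onz('top',c([(239,158)],290,155),.09),onz('scene',(np.array([[181,232.]])+.5)/3-.5+[240,140],.09))
```

```text
cam [ 0.5022 -0.0616  1.0476] [1.4191 0.5312 0.98  ]
[[0.5983347063137512, 0.3726514863372205], [0.5889103739236403, 0.05116529622123526], [0.4914128056647055, 0.053381717769969896], [0.49883363578330214, 0.37458610090354444]] [0.5444 0.2129] len [np.float64(0.3216), np.float64(0.0975), np.float64(0.3213), np.float64(0.0995)] ang [np.float64(-91.7), np.float64(178.7), np.float64(88.7), np.float64(-1.1)]
[[0.5532103531675229, 0.11656748416169962], [0.5529839894449294, 0.08043897445826495], [0.5267872349117589, 0.08062181599323232], [0.5275407113592183, 0.11670114015097213]] [0.5401 0.0986] len [np.float64(0.0361), np.float64(0.0262), np.float64(0.0361), np.float64(0.0257)] ang [np.float64(-90.4), np.float64(179.6), np.float64(88.8), np.float64(-0.3)]
[[0.6119283036945622, 0.34712208251410454], [0.6104320946136135, 0.087402714132258], [0.4719293874987006, 0.08707395236783869], [0.47360603306608584, 0.3474564812571074]] [0.542  0.2173] len [np.float64(0.2597), np.float64(0.1385), np.float64(0.2604), np.float64(0.1383)] ang [np.float64(-90.3), np.float64(-179.9), np.float64(89.6), np.float64(-0.1)]
[[0.6416438057637679, 0.007645991657296465], [0.6418631185327088, -0.14691624650622165], [0.4369562828891918, -0.14599214431478158], [0.4362294567006633, 0.00861000202800815]] [ 0.5392 -0.0692] len [np.float64(0.1546), np.float64(0.2049), np.float64(0.1546), np.float64(0.2054)] ang [np.float64(-89.9), np.float64(179.7), np.float64(90.3), np.float64(-0.3)]
[[0.5295419495195688, -0.31269115940207803], [0.5127858020702322, -0.3558074424578834], [0.480978645992812, -0.3472898977505507], [0.4981315636345914, -0.301569638832834]] [ 0.5054 -0.3293] len [np.float64(0.0463), np.float64(0.0329), np.float64(0.0488), np.float64(0.0333)] ang [np.float64(-111.2), np.float64(165.0), np.float64(69.4), np.float64(-19.5)]
block [[0.5482 0.3412 0.132 ]] tip [[ 0.5989 -0.1058  0.09  ]] [[ 0.6527 -0.0741  0.09  ]]
```

```bash
cat >> h.py <<'E'
def cmdto(p,yaw,p0=None,yaw0=None):
    """fractions from (commanded) pose; yaw = world angle of jaw axis deg"""
    s=robot.observe(); M=R.from_quat(s['eef_rot']).as_matrix()
    p0=s['tcp_pos'] if p0 is None else np.array(p0)
    y=np.degrees(np.arctan2(M[1,0],M[0,0])) if yaw0 is None else yaw0
    a=np.radians(y); x=np.array([np.cos(a),np.sin(a),0]); Y=np.array([np.sin(a),-np.cos(a),0])
    d=np.array(p)-p0; tw=-((yaw-y+180)%360-180)/60
    print('from',p0.round(4),round(y,2),'offset',np.round([d@x,d@Y,-d[2]],4),'twist',round(tw,4),'rows',np.linalg.norm(d)/.0417,abs(tw)*60/7.16)
def st():
    s=robot.observe(); M=R.from_quat(s['eef_rot']).as_matrix()
    print('t',round(s['time_s'],2),'p',s['tcp_pos'].round(4),'yaw',round(np.degrees(np.arctan2(M[1,0],M[0,0])),2),'zaxis',M[:,2].round(3),'F',s['force'].round(1),'w',round(s['grip_width'],4),'q',s['joints'].round(2))
E
python3 - <<'E'
from h import *
cmdto([.45,.17,.26],25,[.204,.591,.241])
E
```

```text
from [0.204 0.591 0.241] 70.99 offset [-0.3179  0.3697 -0.019 ] twist 0.7665 rows 11.701999039054984 6.422809041087667
```

```bash
python3 -m jog '[{"offset":[-0.318,0.37,-0.019],"twist":0.7665},{"offset":[-0.318,0.37,-0.019],"twist":0.7665},{"offset":[-0.318,0.37,-0.019],"twist":0.7665},{"offset":[-0.318,0.37,-0.019],"twist":0.7665},{"offset":[-0.318,0.37,-0.019],"twist":0.7665},{"offset":[-0.318,0.37,-0.019],"twist":0.7665},{"offset":[-0.318,0.37,-0.019],"twist":0.7665},{"offset":[-0.318,0.37,-0.019],"twist":0.7665},{"offset":[-0.318,0.37,-0.019],"twist":0.7665},{"offset":[-0.318,0.37,-0.019],"twist":0.7665},{"offset":[-0.318,0.37,-0.019],"twist":0.7665},{"offset":[-0.318,0.37,-0.019],"twist":0.7665}]' -1 20
python3 - <<'E'
from h import *
st(); wpic('w1'); st(); cmdto([.49,-.28,.26],-20,[.45,.17,.26],25)
E
```

```text
time_s: 1.15
tcp_pos: [0.4511, 0.1659, 0.2601]
eef_rot: [0.977, 0.215, 0.0, 0.0]
force: [1.3, 0.1, 0.0]
grip_width: 0.0916
t 1.15 p [0.4511 0.1659 0.2601] yaw 24.84 zaxis [ 0.001 -0.    -1.   ] F [1.3 0.1 0. ] w 0.0916 q [-0.81  0.18  0.41  1.91 -0.08  1.07  0.07]
t 1.2 p [0.4537 0.1612 0.2605] yaw 24.51 zaxis [ 0.003 -0.002 -1.   ] F [ 1.5 -5.6  0.7] w 0.092 q [-0.81  0.18  0.42  1.91 -0.08  1.07  0.07]
from [0.45 0.17 0.26] 25 offset [-0.1539  0.4247 -0.    ] twist 0.75 rows 10.83391558568491 6.284916201117318
```

View pics/w1.png

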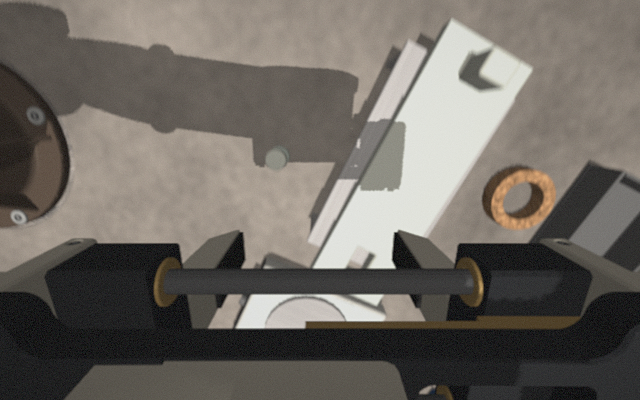

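Moving past the plug so the wrist camera looks down on it.

Run:
```python
from h import *
cmdto([.48,-.40,.22],-20,[.45,.17,.26],25)
```

```text
from [0.45 0.17 0.26] 25 offset [-0.2137  0.5293  0.04  ] twist 0.75 rows 13.721553478100688 6.284916201117318
```

```bash
python3 -m jog '[{"offset":[-0.214,0.529,0.04],"twist":0.75},{"offset":[-0.214,0.529,0.04],"twist":0.75},{"offset":[-0.214,0.529,0.04],"twist":0.75},{"offset":[-0.214,0.529,0.04],"twist":0.75},{"offset":[-0.214,0.529,0.04],"twist":0.75},{"offset":[-0.214,0.529,0.04],"twist":0.75},{"offset":[-0.214,0.529,0.04],"twist":0.75},{"offset":[-0.214,0.529,0.04],"twist":0.75},{"offset":[-0.214,0.529,0.04],"twist":0.75},{"offset":[-0.214,0.529,0.04],"twist":0.75},{"offset":[-0.214,0.529,0.04],"twist":0.75},{"offset":[-0.214,0.529,0.04],"twist":0.75}]'
python3 - <<'E'
from h import *
st(); cmdto([.48,-.40,.22],-20)
E
```

```text
time_s: 2.2
tcp_pos: [0.4757, -0.3298, 0.2243]
eef_rot: [0.985, -0.173, -0.0, -0.0]
force: [1.1, 0.6, 1.0]
grip_width: 0.092
t 2.2 p [ 0.4757 -0.3298  0.2243] yaw -19.96 zaxis [-0.     0.001 -1.   ] F [1.1 0.6 1. ] w 0.092 q [ 0.01  0.43  0.72  1.75 -0.32  1.08  0.49]
from [ 0.4757 -0.3298  0.2243] -19.96 offset [0.028  0.0645 0.0043] twist 0.0007 rows 1.6891746001269587 0.005590000433783373
```

```bash
python3 -m jog '[{"offset":[0.028,0.065,0.004],"twist":0},{"offset":[0.028,0.065,0.004],"twist":0},{"offset":[0.028,0.065,0.004],"twist":0},{"offset":[0.028,0.065,0.004],"twist":0},{"offset":[0.028,0.065,0.004],"twist":0}]'
python3 - <<'E'
from h import *
st(); wpic('w2'); st()
E
```

```text
time_s: 2.62
tcp_pos: [0.4799, -0.3981, 0.2202]
eef_rot: [0.985, -0.174, -0.0, -0.001]
force: [-0.3, 0.8, -0.2]
grip_width: 0.0919
t 2.62 p [ 0.4799 -0.3981  0.2202] yaw -19.99 zaxis [-0.001  0.001 -1.   ] F [-0.3  0.8 -0.2] w 0.0919 q [ 0.14  0.51  0.71  1.64 -0.36  1.12  0.6 ]
t 2.67 p [ 0.4802 -0.3975  0.2204] yaw -19.92 zaxis [-0.     0.001 -1.   ] F [ 0.   0.2 -0.1] w 0.0917 q [ 0.14  0.51  0.71  1.64 -0.36  1.12  0.6 ]
```

View pics/w2.png

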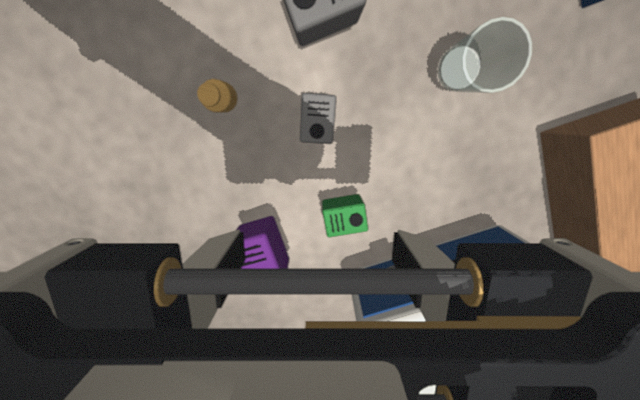

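The plug appears at about (319,117), almost directly under the camera and nearly aligned with it. Zooming in.

Run:
```python
from h import *
im=cv2.imread('pics/w2.png'); crop(im,280,75,360,165,8,'w2c')
```

```text
(no output)
```

View pics/w2c.png

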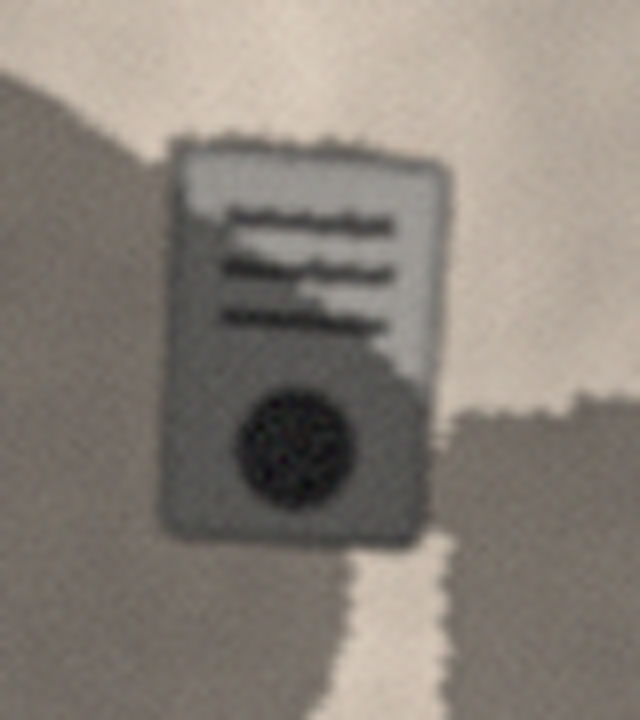

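Run:
```python
from h import *
T=np.load('pics/w2.npy')
p=(np.array([(178,142),(450,164),(428,549),(164,541)],float)+.5)/8-.5+[280,75]
P=onz('wrist',p,.062,T)
e=[P[(i+1)%4]-P[i] for i in range(4)]
print(P.round(4),P.mean(0),[round(np.linalg.norm(a),4) for a in e],[round(np.degrees(np.arctan2(a[1],a[0])),1) for a in e])
```

```text
[[ 0.4998 -0.2999  0.062 ]
 [ 0.5313 -0.3141  0.062 ]
 [ 0.5129 -0.3587  0.062 ]
 [ 0.4802 -0.3457  0.062 ]] [ 0.50603963 -0.32959079  0.062     ] [np.float64(0.0346), np.float64(0.0482), np.float64(0.0352), np.float64(0.0498)] [np.float64(-24.3), np.float64(-112.4), np.float64(158.3), np.float64(66.9)]
```

Run:
```python
from h import *
cmdto([.506,-.3295,.11],-22.8,[.48,-.398,.22],-20)
cmdto([.506,-.3295,.038],-22.8,[.48,-.398,.22],-20)
```

```text
from [ 0.48  -0.398  0.22 ] -20 offset [ 0.001  -0.0733  0.11  ] twist 0.0467 rows 3.1694845888095498 0.39106145251396807
from [ 0.48  -0.398  0.22 ] -20 offset [ 0.001  -0.0733  0.182 ] twist 0.0467 rows 4.704902131435592 0.39106145251396807
```

```bash
python3 -m jog '[{"offset":[0.001,-0.073,0.06],"twist":0.047},{"offset":[0.001,-0.073,0.11],"twist":0.047},{"offset":[0.001,-0.073,0.11],"twist":0.047},{"offset":[0.001,-0.073,0.11],"twist":0.047},{"offset":[0.001,-0.073,0.11],"twist":0.047},{"offset":[0.001,-0.073,0.135],"twist":0.047},{"offset":[0.001,-0.073,0.16],"twist":0.047},{"offset":[0.001,-0.073,0.182],"twist":0.047},{"offset":[0.001,-0.073,0.182],"twist":0.047},{"offset":[0.001,-0.073,0.182],"twist":0.047}]'
python3 - <<'E'
from h import *
st(); im=optics.capture('wrist'); cv2.imwrite('pics/w3.png',im[:,:,::-1])
E
```

```text
time_s: 3.5
tcp_pos: [0.5057, -0.3322, 0.0404]
eef_rot: [0.98, -0.198, 0.0, 0.0]
force: [0.9, -0.7, 0.3]
grip_width: 0.0918
t 3.5 p [ 0.5057 -0.3322  0.0404] yaw -22.87 zaxis [ 0.001 -0.001 -1.   ] F [ 0.9 -0.7  0.3] w 0.0918 q [ 0.11  0.69  0.58  1.85 -0.53  0.76  0.58]
```

View pics/w3.png

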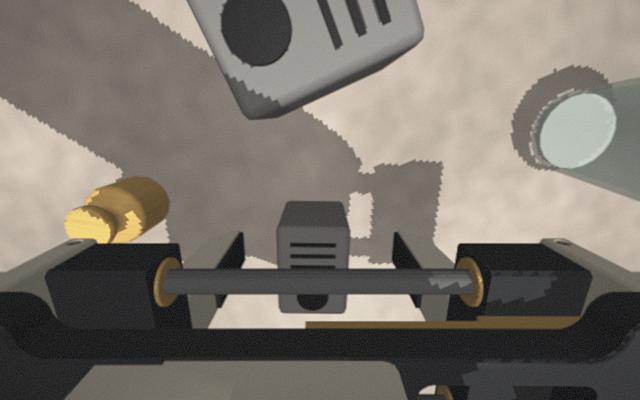

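The plug sits centred between the fingers. Closing.

```bash
python3 -m jog '[{"offset":[0,0,0],"twist":0},{"offset":[0,0,0],"twist":0},{"offset":[0,0,0],"twist":0},{"offset":[0,0,0],"twist":0},{"offset":[0,0,0],"twist":0},{"offset":[0,0,0],"twist":0},{"offset":[0,0,0],"twist":0},{"offset":[0,0,0],"twist":0}]' 1 30
python3 - <<'E'
from h import *
st(); wpic('w4')
E
```

```text
time_s: 4.22
tcp_pos: [0.5056, -0.3308, 0.0387]
eef_rot: [0.98, -0.198, -0.0, -0.0]
force: [-0.6, -0.6, 0.2]
grip_width: 0.0431
t 4.22 p [ 0.5056 -0.3308  0.0387] yaw -22.82 zaxis [-0.  0. -1.] F [-0.6 -0.6  0.2] w 0.0431 q [ 0.11  0.69  0.58  1.85 -0.54  0.76  0.58]
```

View pics/w4.png

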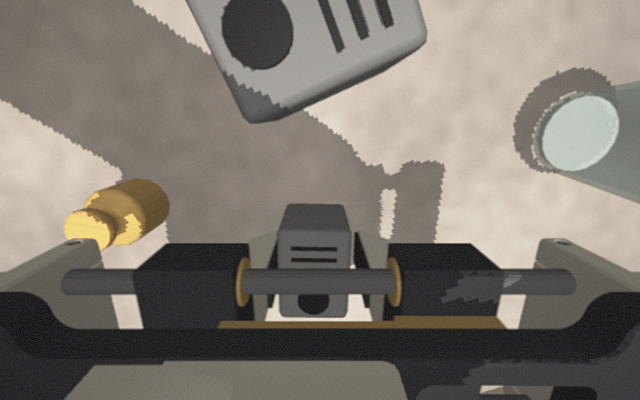

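Still closing; a few more rows.

```bash
python3 -m jog '[{"offset":[0,0,0],"twist":0},{"offset":[0,0,0],"twist":0},{"offset":[0,0,0],"twist":0},{"offset":[0,0,0],"twist":0}]'
python3 - <<'E'
from h import *
st(); cmdto([.50,.0,.23],-1.5,[.506,-.3305,.038],-22.8)
E
```

```text
time_s: 4.6
tcp_pos: [0.5055, -0.3307, 0.0387]
eef_rot: [0.98, -0.198, -0.0, -0.0]
force: [0.1, 1.7, 0.3]
grip_width: 0.036
t 4.6 p [ 0.5055 -0.3307  0.0387] yaw -22.83 zaxis [-0.  0. -1.] F [0.1 1.7 0.3] w 0.036 q [ 0.11  0.69  0.58  1.85 -0.54  0.76  0.58]
from [ 0.506  -0.3305  0.038 ] -22.8 offset [-0.1336 -0.3024 -0.192 ] twist -0.355 rows 9.167143055377506 2.9748603351955323
```

```bash
python3 - <<'E'
from h import *
cmdto([.54,.02,.23],-1.5,[.506,-.3305,.038],-22.8)
T=np.load('pics/w4.npy'); im=cv2.imread('pics/w4.png'); crop(im,260,190,370,325,5,'w4c')
E
python3 -m jog '[{"offset":[0,0,-0.04],"twist":0},{"offset":[0,0,-0.08],"twist":0},{"offset":[0,0,-0.12],"twist":0},{"offset":[0,0,-0.16],"twist":0},{"offset":[0,0,-0.192],"twist":0}]'
```

```text
from [ 0.506  -0.3305  0.038 ] -22.8 offset [-0.1045 -0.3363 -0.192 ] twist -0.355 rows 9.618377394220202 2.9748603351955323
time_s: 5.02
tcp_pos: [0.5057, -0.3313, 0.2338]
eef_rot: [0.98, -0.198, 0.001, 0.0]
force: [1.3, 0.1, -1.0]
grip_width: 0.0361
```

View pics/w4c.png

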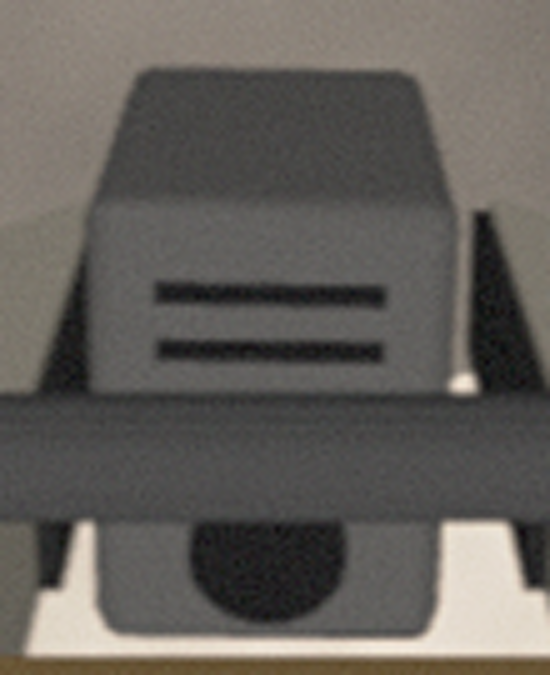

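```bash
python3 - <<'E'
from h import *
c,_,_=cal('wrist'); T=c['tool_from_camera']
p=(np.array([(90,204),(455,204),(440,634),(97,634)],float)+.5)/5-.5+[260,190]
print(onz('wrist',p,-.0233,T).round(4))
E
python3 -m jog '[{"offset":[-0.104,-0.336,0],"twist":-0.355},{"offset":[-0.104,-0.336,0],"twist":-0.355},{"offset":[-0.104,-0.336,0],"twist":-0.355},{"offset":[-0.104,-0.336,0],"twist":-0.355},{"offset":[-0.104,-0.336,0],"twist":-0.355},{"offset":[-0.104,-0.336,0],"twist":-0.355},{"offset":[-0.104,-0.336,0],"twist":-0.355},{"offset":[-0.104,-0.336,0],"twist":-0.355},{"offset":[-0.104,-0.336,0],"twist":-0.355},{"offset":[-0.104,-0.336,0],"twist":-0.355},{"offset":[-0.104,-0.336,0],"twist":-0.355},{"offset":[-0.104,-0.336,0],"twist":-0.355}]'
python3 - <<'E'
from h import *
wpic('w5'); st()
E
```

```text
[[-0.0175 -0.026  -0.0233]
 [ 0.0168 -0.0259 -0.0233]
 [ 0.0168  0.0223 -0.0233]
 [-0.0188  0.0223 -0.0233]]
time_s: 6.02
tcp_pos: [0.54, 0.0181, 0.2308]
eef_rot: [1.0, -0.014, 0.0, 0.0]
force: [-0.1, 0.0, -0.5]
grip_width: 0.0358
t 6.07 p [0.54   0.0175 0.2308] yaw -1.65 zaxis [ 0.    -0.001 -1.   ] F [-0.9 -0.6 -1.1] w 0.0358 q [-0.59  0.33  0.6   1.83 -0.22  1.04  0.07]
```

View pics/w5.png

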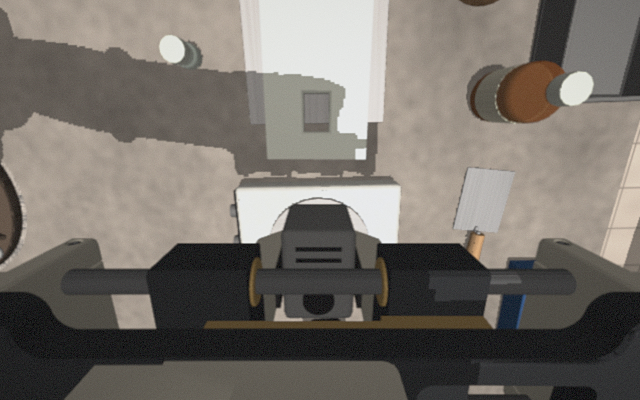

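Socket mouth at about (317,112), board outer end at row 159. Zooming in.

Run:
```python
from h import *
im=cv2.imread('pics/w5.png'); crop(im,240,60,390,170,5,'w5c')
```

```text
(no output)
```

View pics/w5c.png

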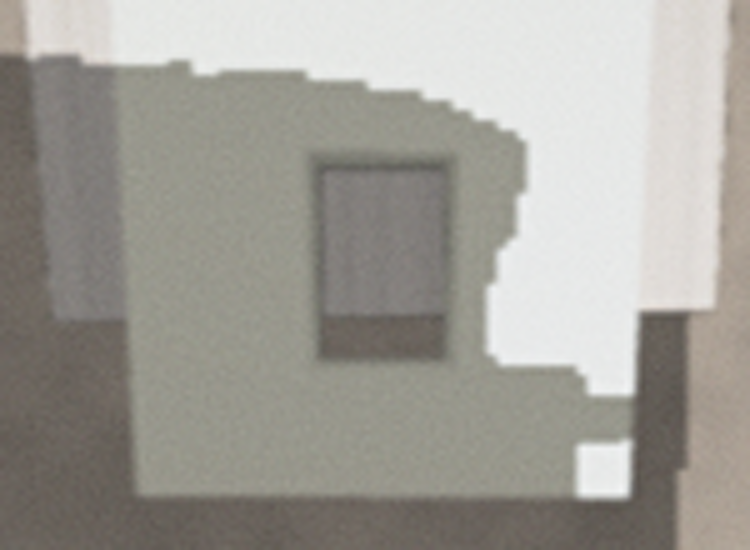

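Run:
```python
from h import *
T=np.load('pics/w5.npy')
def f(p,z): return onz('wrist',(np.array(p,float)+.5)/5-.5+[240,60],z,T)
P=f([(310,155),(453,156),(450,363),(314,363)],.09)
print(P.round(4),P.mean(0).round(4))
B=f([(137,495),(631,499),(120,90),(652,40)],.09); print(B.round(4))
a=lambda d:np.degrees(np.arctan2(d[1],d[0]))
print('L edge',a(B[0]-B[2]),'R edge',a(B[1]-B[3]),'end',a(B[1]-B[0]),'mid end',(B[0]+B[1])/2)
S=f([(53,320),(125,318),(640,309),(713,309)],.07);print('stand',S.round(4),a(S[3]-S[0]))
W=f([(30,80),(53,318),(732,20),(713,308)],.07);print(a(W[1]-W[0]),a(W[3]-W[2]))
```

```text
[[0.5286 0.1171 0.09  ]
 [0.5558 0.1161 0.09  ]
 [0.5547 0.0777 0.09  ]
 [0.5276 0.0784 0.09  ]] [0.5417 0.0973 0.09  ]
[[0.4904 0.0532 0.09  ]
 [0.5912 0.0496 0.09  ]
 [0.4934 0.1294 0.09  ]
 [0.5932 0.1353 0.09  ]]
L edge -92.24839463849969 R edge -91.31889283614339 end -2.05138858819542 mid end [0.54080504 0.05137645 0.09      ]
stand [[0.472  0.0875 0.07  ]
 [0.4872 0.0875 0.07  ]
 [0.5956 0.0864 0.07  ]
 [0.6109 0.0859 0.07  ]] -0.6540519335515146
-89.93935800942444 -91.62709060613003
```

Run:
```python
from h import *
cmdto([.5415,.0955,.165],-1.7)
```

```text
from [0.54   0.0175 0.2308] -1.65 offset [-0.0007 -0.078   0.0658] twist 0.0008 rows 2.447368855201552 0.006774091266431798
```

```bash
python3 -m jog '[{"offset":[-0.0007,-0.03,0.02],"twist":0.001},{"offset":[-0.0007,-0.06,0.045],"twist":0.001},{"offset":[-0.0007,-0.078,0.066],"twist":0.001},{"offset":[-0.0007,-0.078,0.066],"twist":0.001},{"offset":[-0.0007,-0.078,0.066],"twist":0.001},{"offset":[-0.0007,-0.078,0.066],"twist":0.001}]'
python3 - <<'E'
from h import *
st(); wpic('w6'); im=optics.capture('scene')[:,:,::-1]; st(); crop(im,320,160,470,270,5,'s6')
E
```

```text
time_s: 6.57
tcp_pos: [0.542, 0.0951, 0.1652]
eef_rot: [1.0, -0.015, 0.0, 0.0]
force: [0.3, 0.2, -1.2]
grip_width: 0.0361
t 6.57 p [0.542  0.0951 0.1652] yaw -1.73 zaxis [ 0.001 -0.001 -1.   ] F [ 0.3  0.2 -1.2] w 0.0361 q [-0.67  0.42  0.55  1.88 -0.27  0.91 -0.02]
t 6.67 p [0.5423 0.0952 0.1658] yaw -1.76 zaxis [ 0.002 -0.    -1.   ] F [ 0.8  0.6 -1.4] w 0.0357 q [-0.67  0.42  0.55  1.88 -0.28  0.91 -0.02]
```

View pics/w6.png

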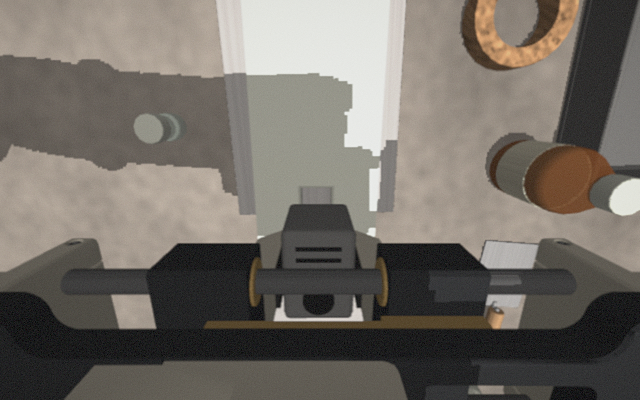

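View pics/s6.png

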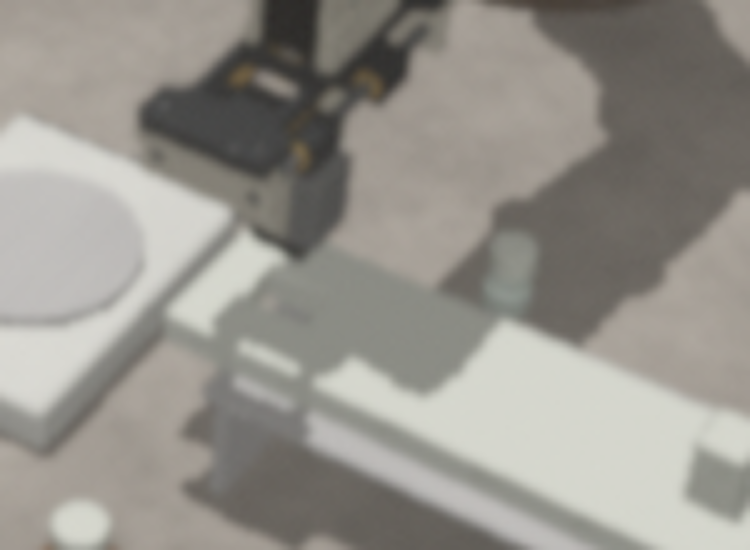

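```bash
python3 -m jog '[{"offset":[-0.0005,0,0.015],"twist":0},{"offset":[-0.0005,0,0.028],"twist":0},{"offset":[-0.0005,0,0.036],"twist":0},{"offset":[-0.0005,0,0.040],"twist":0},{"offset":[-0.0005,0,0.042],"twist":0},{"offset":[-0.0005,0,0.042],"twist":0},{"offset":[-0.0005,0,0.042],"twist":0}]'
python3 - <<'E'
from h import *
st()
E
```

```text
time_s: 7.25
tcp_pos: [0.5414, 0.097, 0.1233]
eef_rot: [1.0, -0.014, 0.0, -0.0]
force: [-0.8, 0.5, -0.8]
grip_width: 0.0358
t 7.25 p [0.5414 0.097  0.1233] yaw -1.6 zaxis [ 0.001  0.    -1.   ] F [-0.8  0.5 -0.8] w 0.0358 q [-0.65  0.48  0.52  1.93 -0.32  0.82  0.01]
```

```bash
python3 -m jog '[{"offset":[0,0,0.003],"twist":0},{"offset":[0,0,0.006],"twist":0},{"offset":[0,0,0.009],"twist":0},{"offset":[0,0,0.011],"twist":0},{"offset":[0,0,0.0125],"twist":0},{"offset":[0,0,0.0125],"twist":0}]'
python3 - <<'E'
from h import *
st()
E
```

```text
time_s: 7.75
tcp_pos: [0.5409, 0.0973, 0.1115]
eef_rot: [1.0, -0.014, -0.0, -0.001]
force: [-7.8, -0.1, 19.3]
grip_width: 0.0356
t 7.75 p [0.5409 0.0973 0.1115] yaw -1.59 zaxis [-0.     0.001 -1.   ] F [-7.8 -0.1 19.3] w 0.0356 q [-0.64  0.49  0.51  1.94 -0.33  0.8   0.02]
```

```bash
python3 -m jog '[{"offset":[-0.0005,0,0.0005],"twist":0},{"offset":[-0.0005,0,0.0005],"twist":0},{"offset":[-0.0005,0,0.0005],"twist":0}]'
python3 - <<'E'
from h import *
st(); wpic('w7'); im=optics.capture('scene')[:,:,::-1]; st(); crop(im,320,160,470,270,5,'s7')
E
```

```text
time_s: 8.0
tcp_pos: [0.5408, 0.0973, 0.1114]
eef_rot: [1.0, -0.014, 0.0, -0.001]
force: [-8.4, 0.0, 22.5]
grip_width: 0.0359
t 8.0 p [0.5408 0.0973 0.1114] yaw -1.59 zaxis [ 0.001  0.001 -1.   ] F [-8.4  0.  22.5] w 0.0359 q [-0.64  0.49  0.51  1.94 -0.33  0.79  0.02]
t 8.1 p [0.5408 0.0973 0.1114] yaw -1.59 zaxis [ 0.001  0.001 -1.   ] F [-7.3 -0.2 23.8] w 0.0363 q [-0.64  0.49  0.51  1.94 -0.33  0.79  0.02]
```

View pics/s7.png

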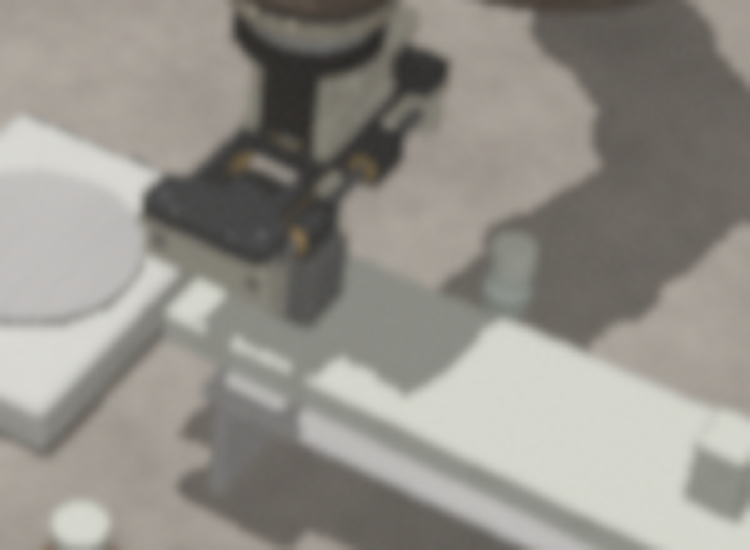

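View pics/w7.png

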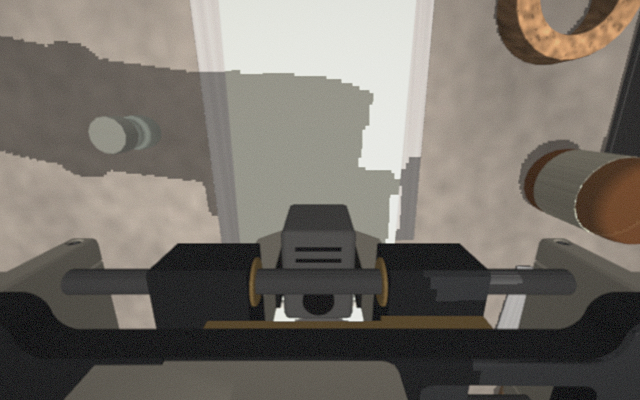

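Seated by height and force. Releasing and lifting.

```bash
python3 -m jog '[{"offset":[0,0,-0.001],"twist":0},{"offset":[0,0,-0.001],"twist":0},{"offset":[0,0,-0.001],"twist":0},{"offset":[0,0,-0.001],"twist":0},{"offset":[0,0,-0.001],"twist":0},{"offset":[0,0,-0.001],"twist":0},{"offset":[0,0,-0.02],"twist":0},{"offset":[0,0,-0.05],"twist":0},{"offset":[0,0,-0.09],"twist":0},{"offset":[0,0,-0.11],"twist":0},{"offset":[0,0,-0.11],"twist":0}]' -1 30
python3 - <<'E'
from h import *
st(); wpic('w8'); im=optics.capture('scene')[:,:,::-1]; im2=optics.capture('top')[:,:,::-1]; cmdto([.535,-.02,.222],-1.6);crop(im,320,160,470,270,5,'s8');crop(im2,220,150,360,270,5,'t8')
E
```

```text
time_s: 9.02
tcp_pos: [0.5431, 0.0973, 0.2243]
eef_rot: [1.0, -0.014, 0.003, -0.001]
force: [0.5, 1.0, -0.1]
grip_width: 0.0918
t 9.02 p [0.5431 0.0973 0.2243] yaw -1.61 zaxis [ 0.007  0.002 -1.   ] F [ 0.5  1.  -0.1] w 0.0918 q [-0.71  0.35  0.58  1.82 -0.23  1.03 -0.07]
from [0.5401 0.0974 0.2194] -1.57 offset [-0.0019  0.1175 -0.0026] twist 0.0004 rows 2.8185984582890473 0.003680013743983613
```

View pics/s8.png

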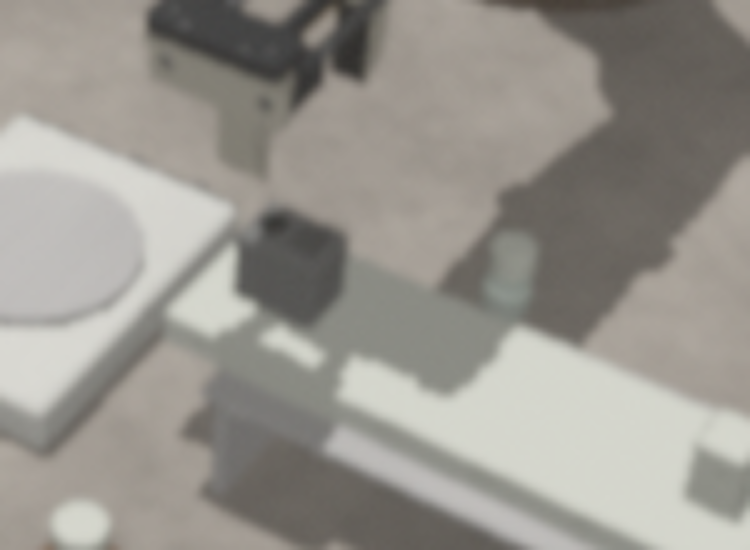

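View pics/t8.png

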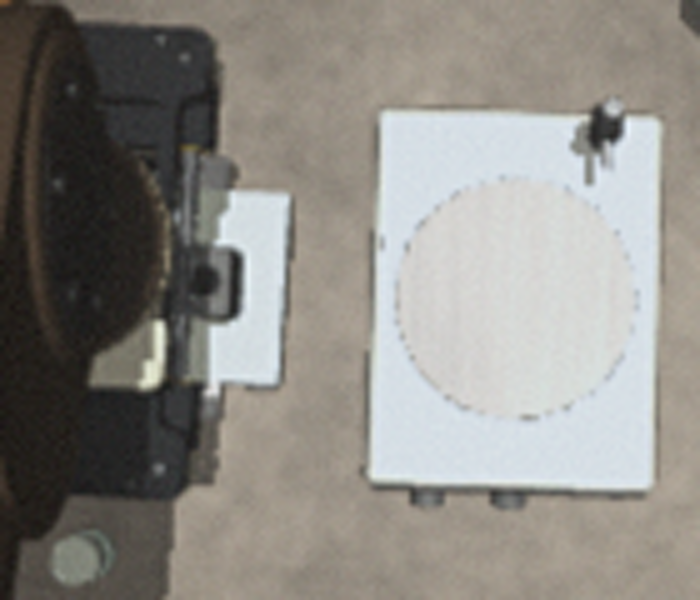

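Plug is flush, with its shoulder on the board. Now for a close look at the pointer.

```bash
python3 - <<'E'
from h import *
cmdto([.60,-.20,.25],-1.6)
E
python3 -m jog '[{"offset":[0.068,0.295,-0.031],"twist":0},{"offset":[0.068,0.295,-0.031],"twist":0},{"offset":[0.068,0.295,-0.031],"twist":0},{"offset":[0.068,0.295,-0.031],"twist":0},{"offset":[0.068,0.295,-0.031],"twist":0},{"offset":[0.068,0.295,-0.031],"twist":0},{"offset":[0.068,0.295,-0.031],"twist":0},{"offset":[0.068,0.295,-0.031],"twist":0},{"offset":[0.068,0.295,-0.031],"twist":0},{"offset":[0.068,0.295,-0.031],"twist":0},{"offset":[0.068,0.295,-0.031],"twist":0}]'
python3 - <<'E'
from h import *
wpic('w9'); st()
E
```

```text
from [0.5401 0.0974 0.2194] -1.57 offset [ 0.068   0.2956 -0.0306] twist 0.0004 rows 7.3117627141311194 0.003680013743983613
time_s: 10.08
tcp_pos: [0.6, -0.1978, 0.2493]
eef_rot: [1.0, -0.013, -0.001, -0.001]
force: [0.3, 0.5, -0.4]
grip_width: 0.0919
t 10.13 p [ 0.6002 -0.1974  0.2496] yaw -1.46 zaxis [-0.002  0.001 -1.   ] F [ 0.9  0.5 -0.4] w 0.092 q [-0.18  0.49  0.63  1.58 -0.3   1.18  0.48]
```

View pics/w9.png

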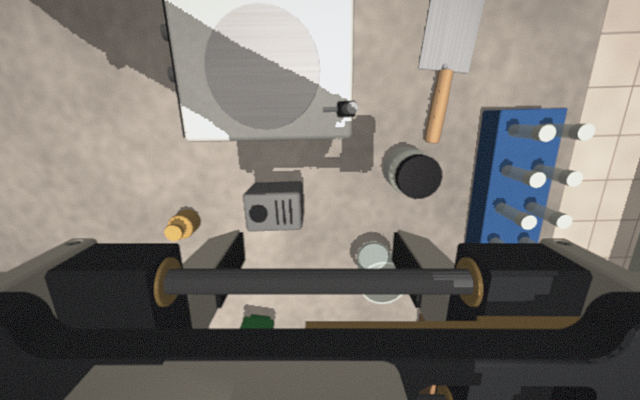

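Run:
```python
from h import *
im=cv2.imread('pics/w9.png'); crop(im,300,85,370,145,10,'w9c')
```

```text
(no output)
```

View pics/w9c.png

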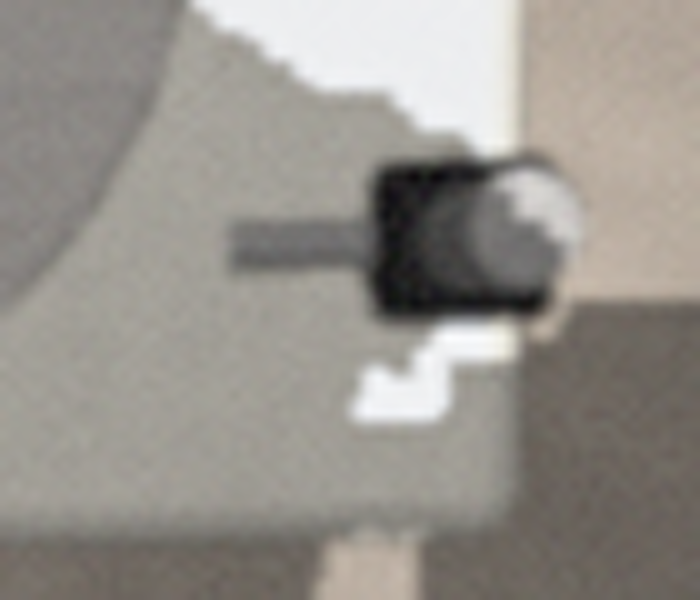

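Run:
```python
from h import *
T=np.load('pics/w9.npy')
q=lambda p:(np.array(p,float)+.5)/10-.5+[300,85]
print('tip wrist',onz('wrist',q([(232,246),(370,243)]),.09,T).round(4))
print('top',onz('top',[[341.2,182.2]],.09))
P=onz('wrist',[[352.5-.5,140],[184,140]],.038,T);print('hp outer edge',P.round(4))
print('scene proj of tip',proj('scene',[[.607,-.114,.09]]),'in s1',(proj('scene',[[.607,-.114,.09]])-[240,140])*3)
cmdto([.53,.27,.23],-1.6)
```

```text
tip wrist [[ 0.6082 -0.1156  0.09  ]
 [ 0.6225 -0.1156  0.09  ]]
top [[ 0.60965924 -0.11556743  0.09      ]]
hp outer edge [[ 0.6448 -0.1524  0.038 ]
 [ 0.4351 -0.147   0.038 ]]
scene proj of tip [[298.22639159 202.36827085]] in s1 [[174.67917476 187.10481254]]
from [ 0.6002 -0.1974  0.2496] -1.46 offset [-0.0821 -0.4654  0.0196] twist 0.0023 rows 11.343194084780333 0.019258772235581152
```

Mark tip: wrist gives (0.608,-0.1156) and top gives (0.610,-0.1156), so they agree. Next to the grip block, stopping first to look from 70 mm short.

```bash
python3 -m jog '[{"offset":[-0.07,-0.465,0],"twist":0.002},{"offset":[-0.07,-0.465,0],"twist":0.002},{"offset":[-0.07,-0.465,0],"twist":0.002},{"offset":[-0.07,-0.465,0],"twist":0.002},{"offset":[-0.07,-0.465,0],"twist":0.002},{"offset":[-0.07,-0.465,0],"twist":0.002},{"offset":[-0.07,-0.465,0],"twist":0.002},{"offset":[-0.07,-0.465,0],"twist":0.002},{"offset":[-0.07,-0.465,0],"twist":0.002},{"offset":[-0.07,-0.465,0],"twist":0.002},{"offset":[-0.07,-0.465,0],"twist":0.002},{"offset":[-0.07,-0.465,0],"twist":0.002}]'
python3 -m jog '[{"offset":[0,0,0],"twist":0},{"offset":[0,0,0],"twist":0}]'
python3 - <<'E'
from h import *
st(); im,T=wpic('w10'); st(); crop(im[:,:,::-1],210,40,430,200,3.6,'w10c')
E
```

```text
time_s: 11.13
tcp_pos: [0.5393, 0.2774, 0.2499]
eef_rot: [1.0, -0.009, -0.001, -0.002]
force: [-0.3, 0.4, -0.2]
grip_width: 0.0921
time_s: 11.3
tcp_pos: [0.5417, 0.2692, 0.2503]
eef_rot: [1.0, -0.013, -0.0, 0.0]
force: [0.6, -0.6, 0.7]
grip_width: 0.092
t 11.3 p [0.5417 0.2692 0.2503] yaw -1.45 zaxis [-0.001 -0.    -1.   ] F [ 0.6 -0.6  0.7] w 0.092 q [-0.93  0.42  0.56  1.64 -0.24  1.14 -0.34]
t 11.35 p [0.5424 0.2674 0.2505] yaw -1.62 zaxis [-0.    -0.001 -1.   ] F [ 0.6 -0.6 -0.6] w 0.092 q [-0.93  0.42  0.56  1.64 -0.24  1.14 -0.34]
```

View pics/w10.png

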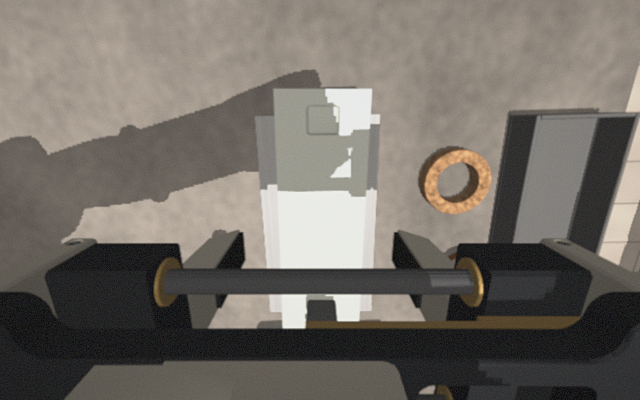

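View pics/w10c.png

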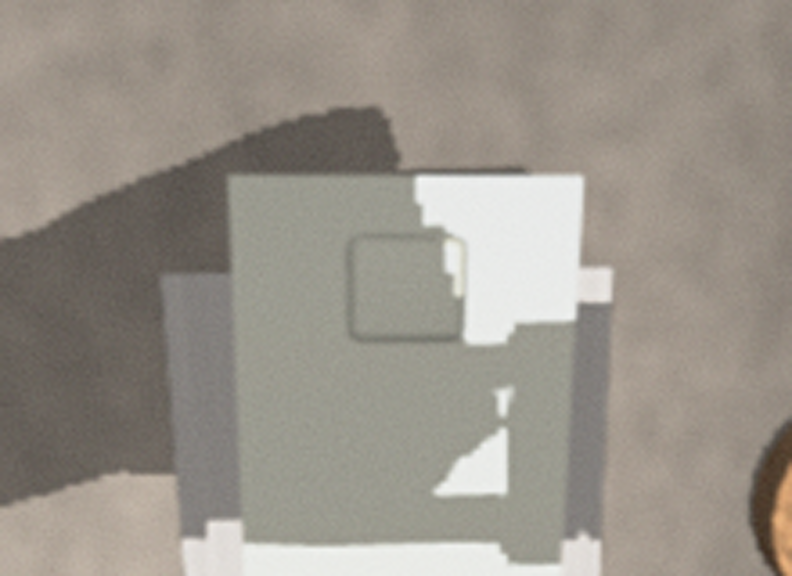

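Run:
```python
from h import *
T=np.load('pics/w10.npy')
f=lambda p,z:onz('wrist',(np.array(p,float)+.5)/3.6-.5+[210,40],z,T)
a=lambda d:np.degrees(np.arctan2(d[1],d[0]))
P=f([(349,236),(465,237),(463,340),(350,340)],.132);print('block',P.round(4).tolist(),P.mean(0))
B=f([(228,175),(583,176)],.09);print('inner',B.round(4),B.mean(0),a(B[1]-B[0]))
S=f([(163,274),(612,268),(187,540),(600,540)],.07);print('stand',S.round(4),S[:2].mean(0),a(S[1]-S[0]),a(S[2]-S[0]),a(S[3]-S[1]))
b=B.mean(0)[:2]; o=np.array([.5408,.0514]); print('board head',a(o-b),np.linalg.norm(o-b))
si=S[:2].mean(0)[:2]; so=np.array([.5415,.0867]); print('stand head',a(so-si),np.linalg.norm(so-si))
```

```text
block [[0.5351, 0.3544, 0.132], [0.5638, 0.3534, 0.132], [0.5632, 0.3285, 0.132], [0.5344, 0.3292, 0.132]] [0.54910967 0.34138364 0.132     ]
inner [[0.5    0.3727 0.09  ]
 [0.6001 0.3699 0.09  ]] [0.55003953 0.3712707  0.09      ] -1.5900713821066168
stand [[0.4749 0.3464 0.07  ]
 [0.6135 0.3446 0.07  ]
 [0.4751 0.2613 0.07  ]
 [0.6129 0.2578 0.07  ]] [0.54417999 0.34550049 0.07      ] -0.7047476239517949 -89.82757766787068 -90.40019865077988
board head -91.6545401492594 0.3200041122077848
stand head -90.59330149137395 0.2588143621516491
```

Run:
```python
from h import *
cmdto([.549,.3414,.17],-1.65)
cmdto([.549,.3414,.109],-1.65)
```

```text
from [0.5424 0.2674 0.2505] -1.62 offset [ 0.0045 -0.0742  0.0805] twist 0.0005 rows 2.6273312397385933 0.004602173106581006
from [0.5424 0.2674 0.2505] -1.62 offset [ 0.0045 -0.0742  0.1415] twist 0.0005 rows 3.833071416003857 0.004602173106581006
```

```bash
python3 -m jog '[{"offset":[0.0045,-0.04,0.03],"twist":0},{"offset":[0.0045,-0.074,0.06],"twist":0},{"offset":[0.0045,-0.074,0.08],"twist":0},{"offset":[0.0045,-0.074,0.08],"twist":0},{"offset":[0.0045,-0.074,0.08],"twist":0},{"offset":[0.0045,-0.074,0.105],"twist":0},{"offset":[0.0045,-0.074,0.125],"twist":0},{"offset":[0.0045,-0.074,0.138],"twist":0},{"offset":[0.0045,-0.074,0.141],"twist":0},{"offset":[0.0045,-0.074,0.141],"twist":0},{"offset":[0.0045,-0.074,0.141],"twist":0}]'
python3 - <<'E'
from h import *
st(); im,T=wpic('w11'); st()
E
```

```text
time_s: 12.27
tcp_pos: [0.551, 0.3406, 0.1114]
eef_rot: [1.0, -0.015, 0.001, -0.0]
force: [0.4, 0.6, 0.0]
grip_width: 0.0921
t 12.27 p [0.551  0.3406 0.1114] yaw -1.77 zaxis [ 0.002  0.001 -1.   ] F [0.4 0.6 0. ] w 0.0921 q [-0.95  0.63  0.48  1.68 -0.35  0.91 -0.36]
t 12.32 p [0.551  0.341  0.1115] yaw -1.75 zaxis [ 0.002  0.001 -1.   ] F [ 0.8 -0.  -0.5] w 0.0921 q [-0.95  0.63  0.48  1.68 -0.35  0.91 -0.36]
```

View pics/w11.png

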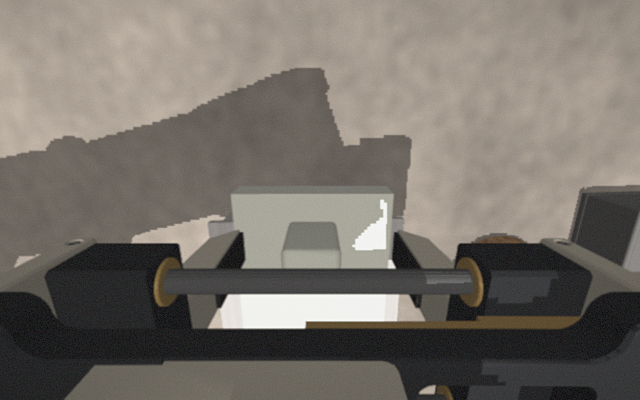

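Block lies about 2 mm to the left of centre, so I'll correct and close.

```bash
python3 -m jog '[{"offset":[-0.002,0,0.001],"twist":-0.002},{"offset":[-0.002,0,0.001],"twist":-0.002},{"offset":[-0.002,0,0.001],"twist":-0.002},{"offset":[-0.002,0,0.001],"twist":-0.002},{"offset":[-0.002,0,0.001],"twist":-0.002},{"offset":[-0.002,0,0.001],"twist":-0.002},{"offset":[-0.002,0,0.001],"twist":-0.002},{"offset":[-0.002,0,0.001],"twist":-0.002},{"offset":[-0.002,0,0.001],"twist":-0.002},{"offset":[-0.002,0,0.001],"twist":-0.002},{"offset":[-0.002,0,0.001],"twist":-0.002},{"offset":[-0.002,0,0.001],"twist":-0.002}]' 1 45
python3 -m jog '[{"offset":[0,0,0],"twist":0},{"offset":[0,0,0],"twist":0},{"offset":[0,0,0],"twist":0},{"offset":[0,0,0],"twist":0}]'
python3 - <<'E'
from h import *
st(); im,T=wpic('w12'); cmdto([.5423,.1751,.1095],-.6)
E
```

```text
time_s: 13.32
tcp_pos: [0.5478, 0.3411, 0.1087]
eef_rot: [1.0, -0.014, -0.0, -0.0]
force: [-0.7, -0.1, -0.2]
grip_width: 0.0298
time_s: 13.65
tcp_pos: [0.5478, 0.3411, 0.1087]
eef_rot: [1.0, -0.014, -0.0, 0.0]
force: [-0.6, -0.2, 0.9]
grip_width: 0.0301
t 13.65 p [0.5478 0.3411 0.1087] yaw -1.59 zaxis [-0. -0. -1.] F [-0.6 -0.2  0.9] w 0.0301 q [-0.95  0.63  0.48  1.69 -0.35  0.91 -0.36]
from [0.5478 0.3411 0.1088] -1.59 offset [-0.0009  0.1661 -0.0007] twist -0.0164 rows 3.98404976455259 0.13772416628426334
```

View pics/w12.png

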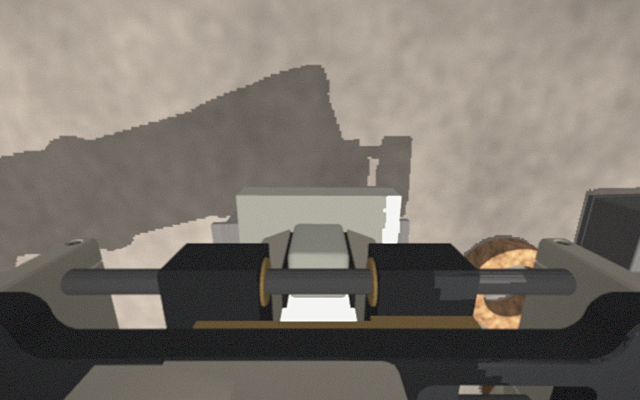

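```bash
python3 -m jog '[{"offset":[0,0.004,0.0003],"twist":-0.003},{"offset":[0,0.01,0.0003],"twist":-0.006},{"offset":[0,0.018,0.0003],"twist":-0.009},{"offset":[0,0.026,0.0003],"twist":-0.012},{"offset":[0,0.034,0.0003],"twist":-0.015},{"offset":[0,0.042,0.0003],"twist":-0.0165},{"offset":[0,0.05,0.0003],"twist":-0.0165},{"offset":[0,0.058,0.0003],"twist":-0.0165},{"offset":[-0.0005,0.066,0.0003],"twist":-0.0165},{"offset":[-0.0005,0.072,0.0003],"twist":-0.0165},{"offset":[-0.0005,0.075,0.0003],"twist":-0.0165},{"offset":[-0.0005,0.075,0.0003],"twist":-0.0165}]' 1 55
python3 - <<'E'
from h import *
st();im=optics.capture('top'); crop(im[:,:,::-1],145,150,385,270,3.3,'t13')
E
```

```text
time_s: 14.7
tcp_pos: [0.5456, 0.266, 0.1087]
eef_rot: [1.0, -0.005, 0.0, -0.0]
force: [2.0, 2.0, 1.1]
grip_width: 0.0295
t 14.7 p [0.5456 0.266  0.1087] yaw -0.61 zaxis [ 0.001  0.    -1.   ] F [2.  2.  1.1] w 0.0295 q [-0.86  0.57  0.47  1.79 -0.33  0.86 -0.24]
```

View pics/t13.png

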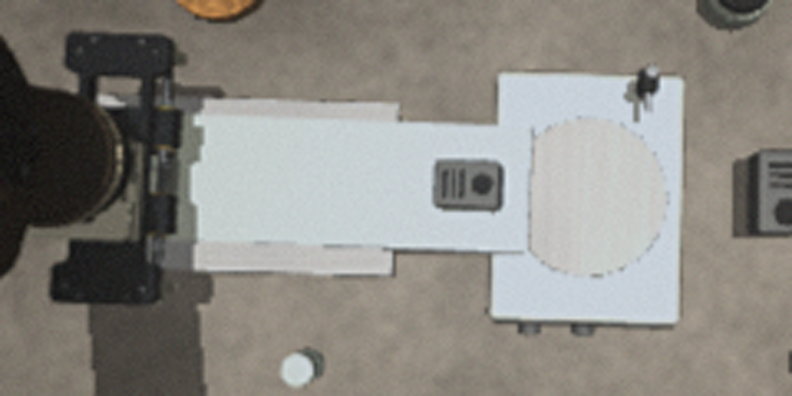

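```bash
python3 -m jog '[{"offset":[0,0.004,0],"twist":0},{"offset":[0,0.01,0],"twist":0},{"offset":[-0.0005,0.018,0],"twist":0},{"offset":[-0.0005,0.026,0],"twist":0},{"offset":[-0.001,0.034,0],"twist":0},{"offset":[-0.001,0.042,0],"twist":0},{"offset":[-0.0015,0.05,0],"twist":0},{"offset":[-0.0015,0.058,0],"twist":0},{"offset":[-0.002,0.066,0],"twist":0},{"offset":[-0.002,0.074,0],"twist":0},{"offset":[-0.002,0.078,0],"twist":0},{"offset":[-0.002,0.078,0],"twist":0}]'
python3 - <<'E'
from h import *
st();im=optics.capture('top')[:,:,::-1]; crop(im,195,155,365,265,4.7,'t14'); crop(im,300,160,380,240,7,'t14b');im=optics.capture('scene')[:,:,::-1];crop(im,240,130,400,250,5,'s14')
E
```

```text
time_s: 15.75
tcp_pos: [0.543, 0.1884, 0.109]
eef_rot: [1.0, -0.005, 0.0, -0.001]
force: [0.6, 3.0, 1.5]
grip_width: 0.0299
t 15.75 p [0.543  0.1884 0.109 ] yaw -0.61 zaxis [ 0.001  0.001 -1.   ] F [0.6 3.  1.5] w 0.0299 q [-0.76  0.53  0.48  1.88 -0.32  0.82 -0.13]
```

View pics/t14.png

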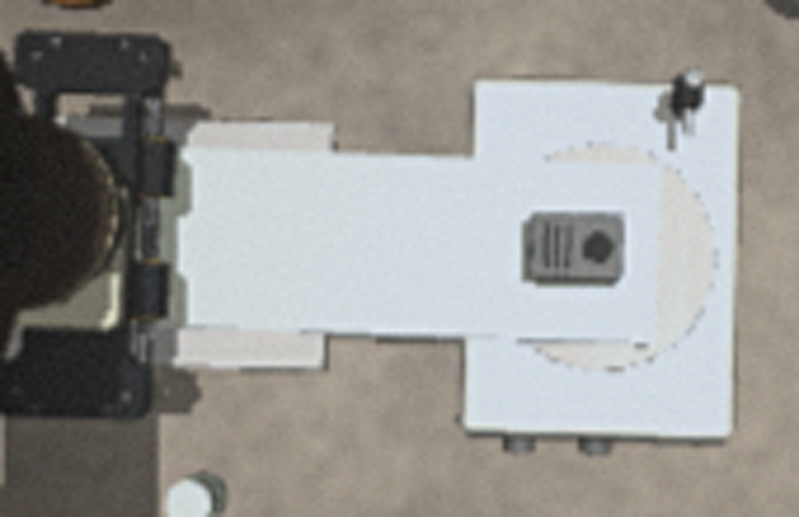

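View pics/t14b.png

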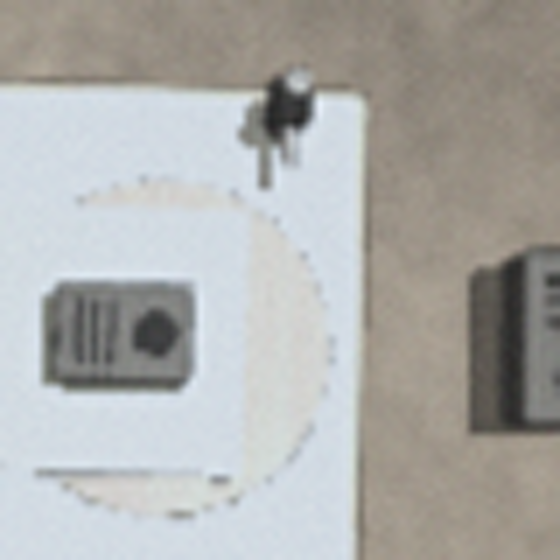

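View pics/s14.png

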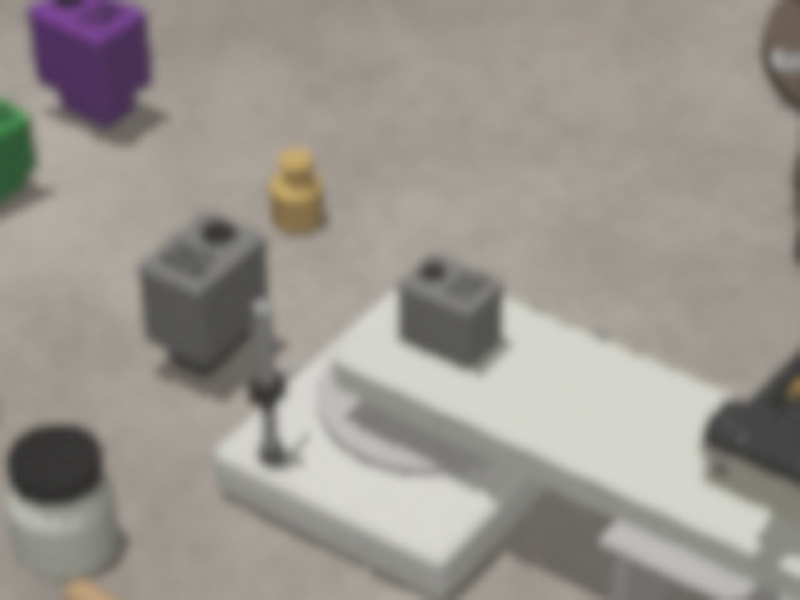

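Run:
```python
from h import *
q=lambda p:(np.array(p,float)+.5)/7-.5+[300,160]
P=onz('top',q([(251,212),(243,475),(291,163)]),.09); print(P.round(4))
e=P[:2].mean(0); ax=np.array([-.0105,-.99995]); print('end mid',e,'remaining',(P[2]-e)[:2]@ax, 'remaining vs wrist mark',(np.array([.6085,-.1156])-e[:2])@ax)
im=optics.capture('top')[:,:,::-1]; crop(im,328,170,352,200,20,'t15')
im2=im.astype(float)[160:240,320:350].mean(2); 
for r in (195,205,215,225): print(r,im[r,328:342].tolist())
```

```text
[[ 0.5891 -0.1008  0.09  ]
 [ 0.4906 -0.0998  0.09  ]
 [ 0.6079 -0.1154  0.09  ]]
end mid [ 0.53985181 -0.10027345  0.09      ] remaining 0.014461055258131524 remaining vs wrist mark 0.014604975306349743
195 [[226, 220, 209], [227, 221, 211], [224, 215, 207], [226, 218, 209], [225, 217, 209], [227, 220, 211], [229, 220, 211], [220, 216, 208], [207, 211, 210], [209, 212, 209], [207, 208, 208], [206, 208, 209], [209, 211, 209], [216, 215, 212]]
205 [[234, 225, 214], [230, 221, 214], [227, 220, 210], [226, 217, 210], [227, 219, 211], [227, 220, 210], [224, 219, 210], [212, 212, 209], [204, 210, 208], [208, 212, 209], [210, 211, 212], [208, 211, 210], [215, 217, 213], [211, 215, 211]]
215 [[229, 221, 212], [228, 219, 213], [229, 222, 213], [226, 217, 208], [227, 219, 210], [228, 219, 209], [223, 216, 209], [210, 214, 211], [209, 210, 211], [209, 212, 206], [210, 214, 210], [214, 217, 213], [212, 214, 209], [209, 210, 210]]
225 [[228, 220, 212], [226, 218, 210], [227, 218, 210], [225, 218, 209], [228, 221, 212], [227, 218, 210], [222, 217, 210], [213, 215, 213], [215, 218, 212], [213, 215, 208], [215, 219, 210], [217, 218, 210], [211, 208, 201], [192, 187, 179]]
```

View pics/t15.png

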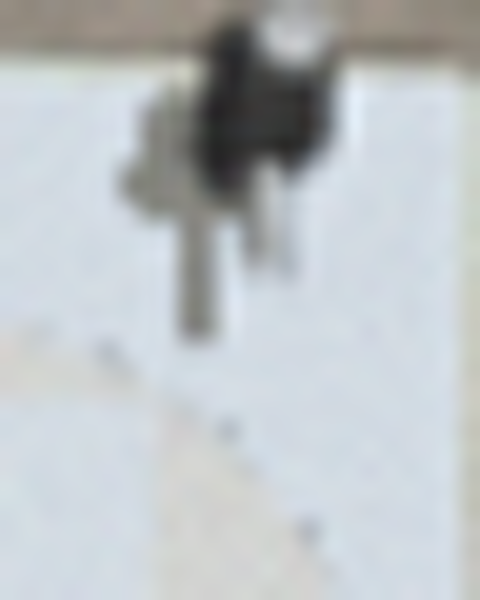

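```bash
python3 -m jog '[{"offset":[0,0.003,0],"twist":0},{"offset":[0,0.008,0],"twist":0},{"offset":[0,0.0125,0],"twist":0},{"offset":[0,0.0145,0],"twist":0},{"offset":[0,0.0145,0],"twist":0},{"offset":[0,0.0145,0],"twist":0},{"offset":[0,0.0145,0],"twist":0}]'
python3 - <<'E'
from h import *
st();im=optics.capture('top')[:,:,::-1]; crop(im,315,170,360,240,8,'t16'); im=optics.capture('scene')[:,:,::-1];cv2.imwrite('pics/s16f.png',im);crop(im,270,170,370,240,8,'s16')
E
```

```text
time_s: 16.48
tcp_pos: [0.5428, 0.1753, 0.1089]
eef_rot: [1.0, -0.005, 0.001, -0.001]
force: [1.0, 5.6, 6.2]
grip_width: 0.0299
t 16.48 p [0.5428 0.1753 0.1089] yaw -0.52 zaxis [ 0.001  0.002 -1.   ] F [1.  5.6 6.2] w 0.0299 q [-0.74  0.52  0.48  1.89 -0.32  0.81 -0.1 ]
```

View pics/t16.png

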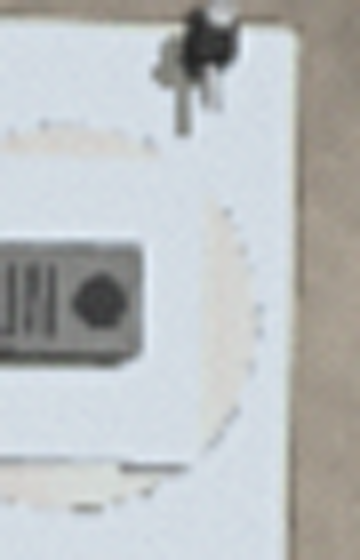

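View pics/s16.png

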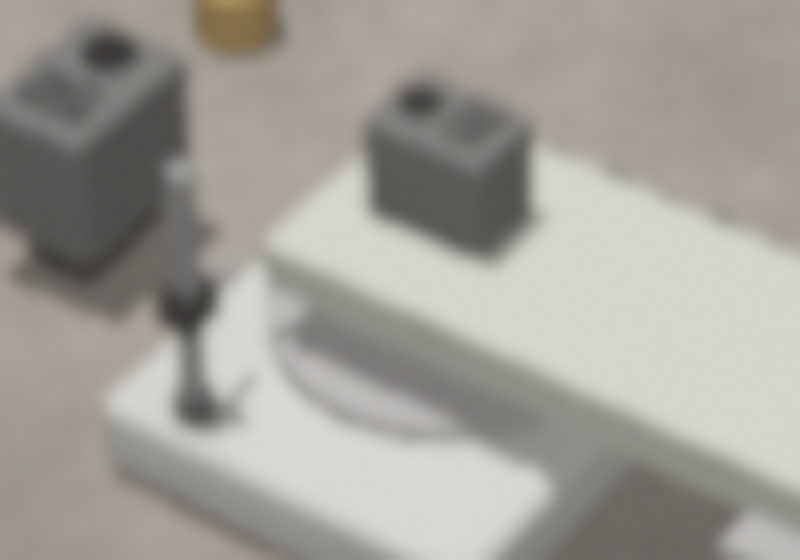

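Run:
```python
from h import *
st()
a=sum(optics.capture('top').astype(float) for _ in range(4))/4
d=a[:,:,0]-a[:,:,2]  # red-blue: plate is warm vs board
print('plate/board profile rows 200-222');
pts=[]
for r in range(198,224,4):
    v=d[r:r+4,333:348].mean(0); print(r+1.5,v.round(0))
pr=a[175:185,334:348].mean(2); print(pr.round(0))
```

```text
t 16.58 p [0.5428 0.1753 0.1089] yaw -0.52 zaxis [ 0.001  0.002 -1.   ] F [0.4 6.4 6.3] w 0.0299 q [-0.74  0.52  0.48  1.89 -0.32  0.81 -0.1 ]
plate/board profile rows 200-222
199.5 [-17. -16. -16. -16. -17. -17. -16.  -7.  -1.   2.   2.  -6. -13. -17.
 -17.]
203.5 [-18. -17. -16. -16. -17. -17. -16.  -6.  -0.   3.   3.   0.  -3. -13.
 -17.]
207.5 [-19. -17. -16. -16. -17. -17. -16.  -5.   0.   4.   2.   0.   0.  -6.
 -16.]
211.5 [-18. -16. -16. -16. -17. -17. -16.  -4.   0.   4.   2.   0.   0.  -3.
 -17.]
215.5 [-17. -17. -16. -17. -17. -17. -16.  -3.  -0.   3.   2.   1.  -3. -12.
 -18.]
219.5 [-16. -17. -16. -16. -17. -17. -14.  -4.  -1.   1.  -0.  -7. -16. -17.
 -17.]
223.5 [-16. -17. -16. -17. -16. -17. -13.  -6.  -6.  -9. -15. -16. -17. -17.
 -16.]
[[214. 162. 130. 109.  49.  46.  55.  62.  55.  58. 124. 228. 225. 221.]
 [212. 140. 129. 104.  45.  46.  58.  56.  53.  58. 127. 224. 222. 218.]
 [211. 137. 125.  90.  44.  40.  50.  59.  42.  82. 172. 224. 220. 219.]
 [161. 131. 131. 114.  56.  53.  92. 150. 106. 167. 215. 223. 220. 217.]
 [141. 126. 132. 128.  90.  66. 112. 183. 181. 214. 222. 221. 218. 218.]
 [193. 142. 138. 134. 126. 123. 129. 184. 196. 223. 222. 219. 218. 219.]
 [218. 208. 197. 138. 154. 196. 143. 175. 192. 220. 220. 218. 217. 218.]
 [222. 224. 214. 136. 157. 211. 150. 174. 186. 220. 221. 218. 219. 219.]
 [219. 223. 212. 135. 154. 216. 186. 189. 186. 220. 220. 218. 219. 219.]
 [221. 222. 210. 134. 154. 222. 215. 214. 211. 220. 219. 218. 219. 217.]]
```

Run:
```python
from h import *
ax=np.array([-.0105,-.99995])
e=onz('top',[[339.65,211.5]],.09)[0]
for c in (341.0,341.2,341.4):
    m=onz('top',[[c,182.7]],.09)[0]; print(e.round(4),m.round(4),'remaining mm',1e3*((m-e)[:2]@ax))
print('wrist mark',1e3*((np.array([.6085,-.1156])-e[:2])@ax))
```

```text
[ 0.5325 -0.113   0.09  ] [ 0.6083 -0.1151  0.09  ] remaining mm 1.3033230702814356
[ 0.5325 -0.113   0.09  ] [ 0.6083 -0.1156  0.09  ] remaining mm 1.8294604762284377
[ 0.5325 -0.113   0.09  ] [ 0.6083 -0.1161  0.09  ] remaining mm 2.3555995030252643
wrist mark 1.8352871205269987
```

```bash
python3 -m jog '[{"offset":[0,0.0006,0],"twist":0},{"offset":[0,0.0012,0],"twist":0},{"offset":[0,0.0012,0],"twist":0},{"offset":[0,0.0012,0],"twist":0},{"offset":[0,0.0012,0],"twist":0},{"offset":[0,0.0012,0],"twist":0}]'
python3 - <<'E'
from h import *
st()
a=sum(optics.capture('top').astype(float) for _ in range(4))/4
d=a[:,:,0]-a[:,:,2]; print(d[200:220,338:344].mean(0).round(1))
im=optics.capture('scene')[:,:,::-1];crop(im,270,160,430,270,5,'s17');cv2.imwrite('pics/top17.png',optics.capture('top')[:,:,::-1]); st()
E
```

```text
time_s: 17.28
tcp_pos: [0.5428, 0.1752, 0.1091]
eef_rot: [1.0, -0.004, 0.001, -0.001]
force: [-0.2, 9.8, 7.1]
grip_width: 0.0298
t 17.28 p [0.5428 0.1752 0.1091] yaw -0.49 zaxis [ 0.001  0.003 -1.   ] F [-0.2  9.8  7.1] w 0.0298 q [-0.74  0.52  0.48  1.89 -0.32  0.81 -0.1 ]
[-17.  -15.9  -4.7   0.1   3.1   2.1]
t 17.58 p [0.5428 0.1752 0.1091] yaw -0.48 zaxis [ 0.001  0.003 -1.   ] F [0.4 9.9 6.5] w 0.0299 q [-0.74  0.52  0.48  1.89 -0.32  0.81 -0.1 ]
```

View pics/s17.png

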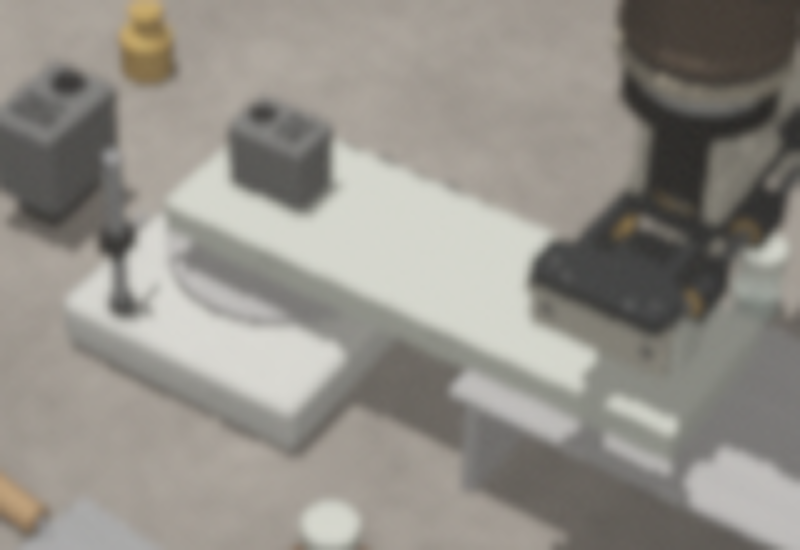

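View pics/top17.png

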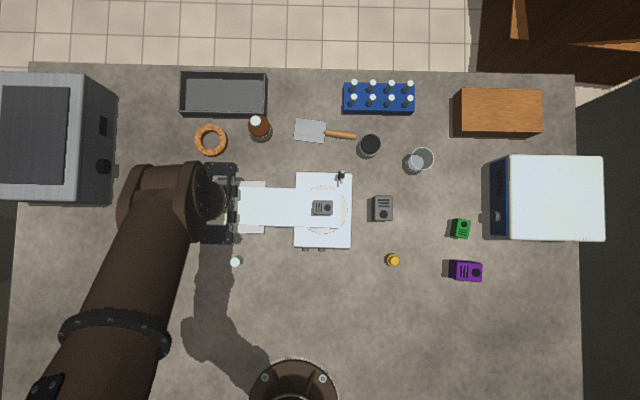

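Static friction is holding the board; the push rose to 10 N with no motion. I'll ease the down-press slightly and push on in small steps.

```bash
python3 -m jog '[{"offset":[0,0,-0.0002],"twist":0},{"offset":[0,0.0003,-0.0003],"twist":0},{"offset":[0,0.0006,-0.0003],"twist":0},{"offset":[0,0.0006,-0.0003],"twist":0},{"offset":[0,0.0006,-0.0003],"twist":0},{"offset":[0,0.0006,-0.0003],"twist":0}]'
python3 - <<'E'
from h import *
st()
a=sum(optics.capture('top').astype(float) for _ in range(4))/4
d=a[:,:,0]-a[:,:,2]; print(d[200:220,338:344].mean(0).round(1)); st()
E
```

```text
time_s: 18.08
tcp_pos: [0.5427, 0.1741, 0.1091]
eef_rot: [1.0, -0.004, 0.0, -0.001]
force: [-0.1, 6.8, 4.3]
grip_width: 0.0299
t 18.08 p [0.5427 0.1741 0.1091] yaw -0.49 zaxis [ 0.001  0.002 -1.   ] F [-0.1  6.8  4.3] w 0.0299 q [-0.74  0.52  0.48  1.89 -0.32  0.81 -0.1 ]
[-16.7 -16.7 -10.4  -0.2   3.4   2.2]
t 18.28 p [0.5427 0.1741 0.1091] yaw -0.49 zaxis [ 0.001  0.002 -1.   ] F [0.5 6.7 4.1] w 0.0296 q [-0.74  0.52  0.48  1.89 -0.32  0.81 -0.1 ]
```

The board moved 1.1 mm and is now steady. The remaining error is within about ±1 mm: the top view says 0.8 mm short and dead reckoning says 0.6 mm past. Handing in.

Run:
```python
from bench import order
from h import *
im=optics.capture('scene')[:,:,::-1];crop(im,270,160,430,270,5,'s18')
order.close_job(); st()
```

```text
the job is handed in; nothing more can be done
the job is handed in; nothing more can be done
```

View pics/s18.png

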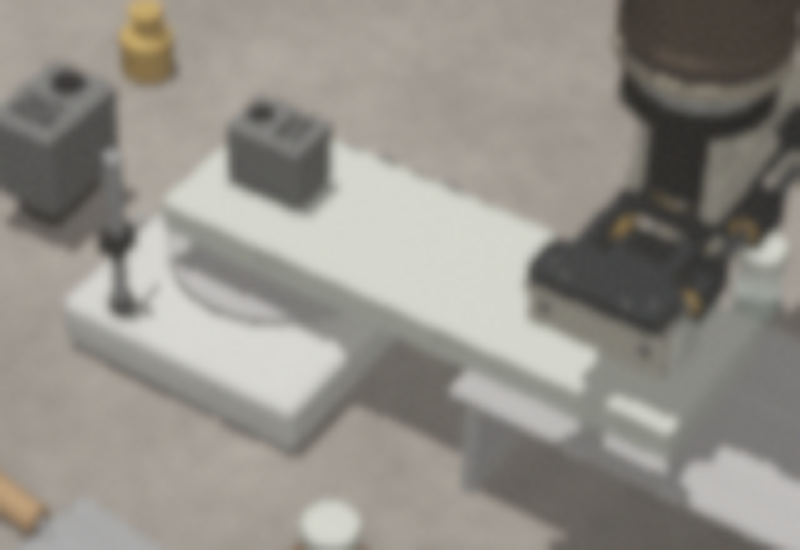

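I plugged the smaller grey sensor head fully into the socket and let go of it. I then gripped the block, straightened the board by about 1° to match the stand, slid it out and handed the job in at about 18.3 s, still holding the board.

**Plug:** it stopped at the expected seated height with about 20 N of push. The pictures show it upright with its shoulder on the board.

**Board end at the pointer:** the two checks differ slightly. The top camera puts the end about 0.8 mm short of the pointer. Reckoning from the gripper's position puts it about 0.6 mm past. I stopped between the two. The scene camera could not show the needle clearly enough for a third check.

**Level hold:** the grip height changed by less than 0.5 mm over the slide, and the down-press was about 4 N at the end. The last picture shows the board clear of the hotplate.

**Sticking near the end:** static friction held the board on one step, where the push reached about 10 N with no movement. Easing the down-press freed it.

**Other things on the bench:** I saw none of them move in the top and scene pictures.

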